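Turn a reversed fume filter and set the slide damper half open

ROBOT

A 7-joint arm with a two-finger parallel gripper is mounted at the origin on a cart in front of the work surface, level with it; the furniture and walls round the work are solid. World frame = base frame: x ahead of the robot, y to its left, z up, the work surface at z = 0. Lengths are in m, angles in rad, forces in N, time in s.
With the tool pointing down it reaches from about 0.4 to 0.85 m from the base axis. Payload 10.4 kg.
Tool frame: the origin (TCP) lies at the very end of the fingers, on their centre line; the grasp point (between the pads) lies 19 mm behind it (manip.grip_depth is the distance from the TCP to the grasp point, in m); z points along the fingers, x is the direction in which the jaws open and shut, and the axes are right-handed (so a half turn about z gives the same grasp; the last joint's range is limited). The gripper opens to 85 mm and grips with 20 to 120 N. Pads are 22 mm wide; open, the fingers measure 114 mm over their backs; the gripper's body (76 mm by 85 mm) begins 54 mm behind the grasp point. The pads swing forward as they close: fully open they stand 13 mm farther back than shut.
Start: joints at [1.285, 0.332, -0.065, 1.46, 0.022, 1.35, -0.088], TCP at [0.162, -0.604, 0.231] pointing down, gripper open.
Joint ranges: [-2.6, 2.6], [-0.5, 2.12], [-1.47, 1.34], [0.16, 2.42], [-1.27, 4.41], [0.06, 2.06], [-2.6, 2.6]. Speed limits (rad/s): [2.22, 2.22, 2.79, 2.79, 3.14, 3.14, 3.14].

INTERFACE

Orientations are given as a unit quaternion [x, y, z, w].
In Python, from workcell import manip, cams gives the robot as it stands. The module is installed in compiled form; this text tells all that it offers.
- The arm moves only by the tool move_arm, never from a script. Its arguments are lists of equal length, an entry for each row: "claw": the opening, from 0 (shut) to 1 (fully open); "dp": the shift along the tool's x, y, z as a fraction of full scale, a list of three; "turn": the turn, a rotation vector about the tool's x, y, z as a fraction of full scale, a list of three. A call has 1 to 8 rows; each row shifts and turns the commanded pose from where the row before left it, along the tool's axes as they then stand; what a row does not reach is not made up. Full scale, the value 1, is 200 mm for a shift and 45 degrees for a turn. A row lasts 1/12 s, in which the tool goes at most 41.7 mm and 7.16 degrees, less where a joint would pass 70% of its speed; a pose out of reach is approached as far as the arm can. A call with a number of a shift or a turn outside -1 to 1 is refused whole. A call with a gripper value outside its range is refused whole. The fingers move at their own pace and stop on an object; "grip_force" is the grip in N (left out, the last holds). Time passes only in rows, so rows that do not move let the fingers close. It gives the time, the measured TCP pose, the force and the opening at its end, in the units of the state.
- manip.get_obs(): the state, without advancing time (a new reading comes with each control period).
- cams.camera(name): name is "side" or "top"; returns the picture (480x640x3 uint8, red, green, blue); there is no depth.
- cams.camera_info(name): a dict with "fx", "fy", "cx", "cy" (pixels), "pose" (4x4, takes a point from camera to world coordinates). Camera axes: x right, y down, z forward; pixel columns grow to the right and rows downward; lengths in m; the calibration is good to about 2 mm. A picture is of the moment at which its call begins. camera_info takes no time and is no camera call.
- manip.hand_in(): hands the job in, once; it reports no verdict.
The state is a dict: "clock": time; "joint_pos": joint angles; "joint_velocities": joint speeds; "tau": joint torques, N m; "position": TCP position; "ee_rot": TCP orientation; "ft_force": force on the tool from outside, world axes, zero at the start; "torque": the same for the moment, N m; "grip_width": opening from 0.0 (shut) to 1.0 (fully open).
Only numpy, scipy, OpenCV 4.12 (cv2) and the standard library are available. Lean on these libraries where they do the work, as an engineer would, in place of code of your own. Each camera call takes 0.05 s, during which the arm holds its last target.

TASK

The filter cassette of the bench fume extractor has been fitted back to front. Leaving the damper shut for now, lift the cassette right out by its tab, turn it end for end so that its arrows agree with the arrow on the filter box, and push it fully home; then pull the stiff slide damper out to half open, with its pointer on the long middle tick of the index rail. Let go, and leave the other things on the bench where they are.

Things in the scene. Friction and masses are not known exactly. Their poses are not given: they have to be found in the camera images.
- extractor: Bench fume extractor, 342 mm long in y, fixed: from +y (robot's left) to -y a flared intake, grey filter box (top z 95 mm), aluminium slide damper (casting top 112 mm) and drum-shaped fan (top 142 mm). Origin on the bench under the duct's middle; x away from the robot, y to the intake, z up; yaw up to 0.33 either way. Air flows along -y, as the black arrow on the front of the box top points.
- slot_mouth (a point): Centre of the pocket's mouth in the filter box top, at extractor x 0, y +60, z 95 mm, same axes. The pocket is upright, 94 mm (x) by 40 mm (y), 76 mm deep, with a 4 mm bevel along its two long sides.
- cassette: Loose grey filter cassette, 0.11 to 0.21 kg, body 90 (x) x 36 (y) x 70 mm high, on it a flange 110 x 56 x 5 mm that rests on the box top when home. Origin: centre of its foot, z up. +y face: coarse mesh; -y face: pleated paper; flange arrows point to its -y. Starts home but half a turn wrong; when right its axes agree with the extractor's, origin 70 mm below slot_mouth. 2 mm play each side.
- cassette_tab (a point): Grip point of the cassette's pull tab, on its vertical axis, 90.5 mm above its foot. The tab is an upright square block, 24 x 24 mm (sides along the cassette's x and y), rising 31 mm from the flange top (z 75 to 106 mm of the cassette), so it can be pinched along x or along y. 60 mm is free on each side of it above the box top.
- mesh_face (a point): Middle of the cassette's coarse-mesh face, 18 mm along the cassette's +y from its axis, 36 mm above its foot. It must end on the intake (+y) side of the slot.
- damper (a joint): Opening of the slide damper in m: 0 shut, 0.030 half open, 0.060 full. It slides straight along the extractor's -x, towards the robot, and stays where left; stiff, about 10 N of friction. Starts within 5 mm of shut. Rail ticks stand at 0, 15, 30 (the long one), 45, 60 mm; a black pointer at the grip's foot shows the opening.
- damper_grip (a point): Grip point of the damper's upright black round grip, 18 mm thick, free from z 64 to its top at 115 mm; the point is on its axis at z 90 mm, at extractor x -115 mm minus the opening, y -30 mm. Tang and index rail (on its +y side, 24 mm wide) lie below z 63 mm; the damper casting stands 63 mm behind the grip's axis when shut.
- vial_a: Bystander: dropper vial, 20 mm across, 82 mm high, upright left of the extractor. Origin under its centre.
- vial_c: Bystander: dropper vial, 20 mm across, 82 mm high, upright just in front of the intake and filter box. Origin under its centre.
- vial_d: Bystander: dropper vial, 20 mm across, 82 mm high, upright behind and right of the fan. Origin under its centre.
- petri_agar: Bystander: closed agar dish, 94 mm across, 17 mm high, lying to the front left of the extractor. Origin under its centre.
- petri_glass: Bystander: empty glass dish, 89 mm across, 14 mm high, lying in front of the extractor. Origin under its centre.
- timer: Bystander: round timer, 62 mm across, 35 mm high, left of the intake. Origin under its centre.
Things that resemble listed ones, but are neither listed nor needed, are in the scene too. Leave any yellow look-alike of the cassette alone.

How it is judged:
By the outcome, as a careful person would: the job done as asked, in the order asked, and still so for the second after the job is handed in, with the robot touching nothing.
It also fails if it takes over 54 s, if anything falls off the work surface, if the arm or the gripper's body presses on something with over 40 N, if the wrist force passes 120 N, or if a joint passes its speed limit or range.

## Working session

There is one attempt and no reset: what is moved stays moved. The work goes in short steps, Python scripts to look and compute and a tool call to move; the robot and the scene stay as the last step left them, time stands still between calls to the robot, and variables do not carry over. Pictures are saved under pics/ and viewed, and the job is handed in when it is done.

Besides the shell and the picture viewer there is one more tool, called after "Request:" as name(argument=value, ...) on one line, values as JSON. move_arm: Moves the arm, as the interface text tells. Shift numbers are shares of 200 mm and turn numbers shares of 45 degrees, none past 1 either way. Its arguments: {"type":"object","properties":{"claw":{"type":"array","items":{"type":"number"}},"dp":{"type":"array","items":{"type":"array","items":{"type":"number"}}},"turn":{"type":"array","items":{"type":"array","items":{"type":"number"}}},"grip_force":{"type":"number"}},"required":["claw","dp","turn"]}

```bash
mkdir -p pics
cat > h.py <<'E'
import numpy as np,cv2
from workcell import manip,cams
def snap(n,f):
    im=cams.camera(n); cv2.imwrite(f'pics/{f}.png',im[:,:,::-1]); return im
def ray(n,u,v,z):
    i=cams.camera_info(n); P=np.array(i['pose']); d=P[:3,:3]@np.array([(u-i['cx'])/i['fx'],(v-i['cy'])/i['fy'],1]); o=P[:3,3]
    return o+d*(z-o[2])/d[2]
def proj(n,p):
    i=cams.camera_info(n); P=np.array(i['pose']); q=P[:3,:3].T@(np.array(p)-P[:3,3]); return np.array([q[0]/q[2]*i['fx']+i['cx'],q[1]/q[2]*i['fy']+i['cy']])
E
python3 - <<'E'
from h import *
snap('top','t0');snap('side','s0')
for n in('top','side'):
    i=cams.camera_info(n);print(n,i['fx'],np.round(i['pose'],3).tolist())
print(manip.get_obs(),manip.grip_depth)
E
```

```text
top 436.4193456662448 [[0.012, -0.977, 0.212, 0.279], [-1.0, -0.011, 0.008, 0.12], [-0.005, -0.212, -0.977, 1.341], [0.0, 0.0, 0.0, 1.0]]
side 435.88648992164514 [[-0.532, -0.434, 0.727, -0.199], [-0.847, 0.262, -0.463, 0.602], [0.011, -0.862, -0.506, 0.615], [0.0, 0.0, 0.0, 1.0]]
{'clock': 0.1, 'joint_pos': array([ 1.28543049,  0.33283118, -0.06468737,  1.46085605,  0.02161475,
        1.34989333, -0.08852103]), 'joint_velocities': array([ 0.0006794 , -0.00279454,  0.00049512, -0.00399313,  0.00118342,
       -0.00027225, -0.0026652 ]), 'tau': array([ 2.08378500e-03, -6.26747489e+01,  4.98803461e-02, -3.92433035e+01,
        1.64720218e-02,  6.94618531e-03, -1.56650577e-05]), 'position': array([ 0.1622438 , -0.60322898,  0.23058202]), 'ee_rot': array([ 7.93644044e-01, -6.08382046e-01, -5.34994148e-04, -3.62153098e-04]), 'ft_force': array([-0.85841992, -0.35729936, -0.19233542]), 'torque': array([ 0.01194073, -0.00181494, -0.028842  ]), 'grip_width': 0.9987214815166957} 0.0187
```

View pics/t0.png

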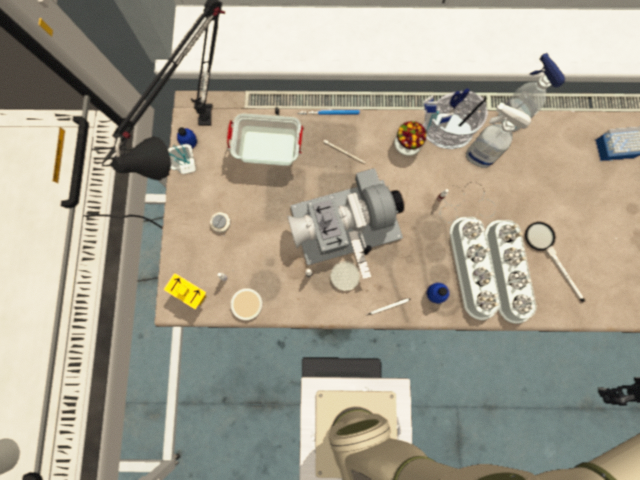

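View pics/s0.png

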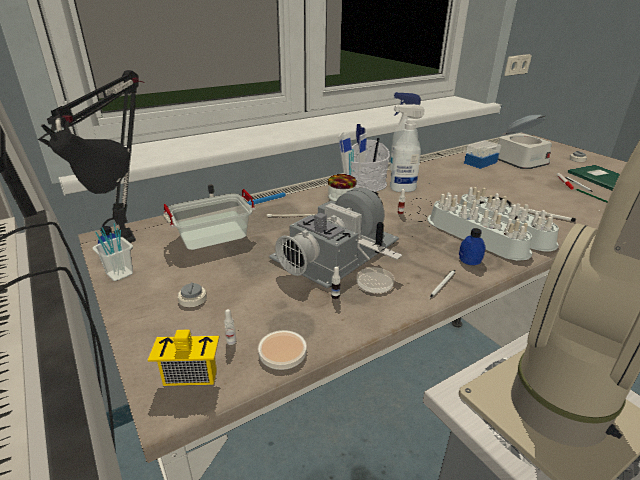

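The top view shows the extractor at about (345,222), with the intake to the left at (303,230) and the fan at (378,200). Things that could be taken for the cassette:
- the grey cassette in the box, top (330,225) / side (325,225)
- the yellow look-alike, top (186,291) / side (184,360)

I choose the grey one. Next is a close crop to check it.

Run:
```python
import cv2
a=cv2.imread('pics/t0.png')[160:300,270:420];b=cv2.imread('pics/s0.png')[180:310,265:415]
cv2.imwrite('pics/c_t.png',cv2.resize(a,None,fx=5,fy=4.28571*1,interpolation=cv2.INTER_CUBIC) if 0 else cv2.resize(a,None,fx=4.2,fy=4.2,interpolation=cv2.INTER_CUBIC))
cv2.imwrite('pics/c_s.png',cv2.resize(b,None,fx=4.5,fy=4.5,interpolation=cv2.INTER_CUBIC))
```

```text
(no output)
```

View pics/c_t.png

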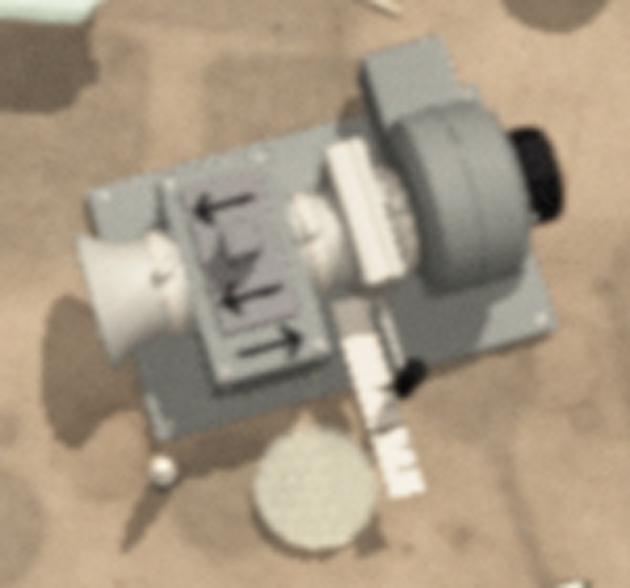

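View pics/c_s.png

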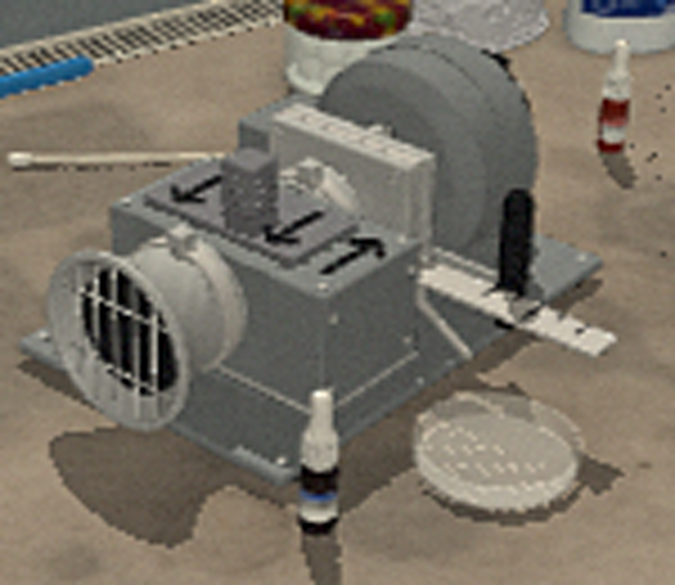

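The crop confirms the grey cassette: its two flange arrows point toward the intake, opposite to the box arrow. The black round damper grip is at about side (379,232) / top (367,250). Now the pose.

Run:
```python
from h import *
t=cv2.imread('pics/t0.png').astype(int);s=cv2.imread('pics/s0.png').astype(int)
# purple-ish flange: g below mean(r,b)
for n,im,(x0,y0,x1,y1) in(('top',t,(300,185,355,245)),('side',s,(290,205,350,245))):
    m=((im[:,:,0]+im[:,:,2])/2-im[:,:,1]>3)&(im.sum(2)<480)&(im[:,:,2]-im[:,:,0]<14)
    k=np.zeros(m.shape,np.uint8);k[y0:y1,x0:x1]=m[y0:y1,x0:x1]*255
    k=cv2.morphologyEx(k,cv2.MORPH_CLOSE,np.ones((5,5)))
    k=cv2.morphologyEx(k,cv2.MORPH_OPEN,np.ones((3,3)))
    c=max(cv2.findContours(k,0,1)[0],key=cv2.contourArea)
    r=cv2.minAreaRect(c);print(n,cv2.contourArea(c),r)
    v=im.astype(np.uint8).copy();cv2.drawContours(v,[c],-1,(0,0,255),1)
    cv2.imwrite(f'pics/m_{n}.png',cv2.resize(v[y0-20:y1+20,x0-20:x1+20],None,fx=6,fy=6,interpolation=0))
    if n=='top':
        W=np.array([ray('top',*p,.1)[:2] for p in cv2.boxPoints(r)]);print(W.round(4),W.mean(0),np.linalg.norm(W-np.roll(W,1,0),axis=1))
        e=W-np.roll(W,1,0);print(np.degrees(np.arctan2(e[:,1],e[:,0])))
# coarse hand clicks from crops
T=lambda u,v:(270+(u+.5)/4.2-.5,160+(v+.5)/4.2-.5)
S=lambda u,v:(265+(u+.5)/4.5-.5,180+(v+.5)/4.5-.5)
F=np.array([ray('top',*T(*p),.1)[:2] for p in((185,190),(268,172),(300,312),(222,332))]);print('flange t',F,F.mean(0))
F=np.array([ray('side',*S(*p),.1)[:2] for p in((145,195),(215,163),(357,228),(290,265))]);print('flange s',F,F.mean(0))
B=np.array([ray('top',*T(*p),.095)[:2] for p in((165,183),(220,380),(328,352))]);print('box t',B)
B=np.array([ray('side',*S(*p),.095)[:2] for p in((112,202),(322,292),(420,240))]);print('box s',B)
print('grip top',ray('side',*S(519,192),.115),ray('top',*T(412,370),.115))
print('vial_c',ray('side',*S(322,395),.082))
```

```text
Traceback (most recent call last):
ValueError: max() iterable argument is empty
```

Run:
```python
from h import *
T=lambda u,v:(270+(u+.5)/4.2-.5,160+(v+.5)/4.2-.5)
S=lambda u,v:(265+(u+.5)/4.5-.5,180+(v+.5)/4.5-.5)
t=cv2.imread('pics/t0.png');s=cv2.imread('pics/s0.png')
for p in((210,180),(250,280),(270,300),(175,210),(215,350)): x,y=T(*p);print('t',p,t[round(y),round(x)])
for p in((165,195),(300,250),(250,170),(250,210),(200,250),(300,280)): x,y=S(*p);print('s',p,s[round(y),round(x)])
def pr(n,W):
    e=np.roll(W,-1,0)-W;print(n,W.round(4).tolist(),W.mean(0).round(4),np.linalg.norm(e,axis=1).round(4),np.degrees(np.arctan2(e[:,1],e[:,0])).round(1))
pr('flange t',np.array([ray('top',*T(*p),.1)[:2] for p in((185,190),(268,172),(300,312),(222,332))]))
pr('flange s',np.array([ray('side',*S(*p),.1)[:2] for p in((145,195),(215,163),(357,228),(290,265))]))
pr('box t',np.array([ray('top',*T(*p),.095)[:2] for p in((165,183),(220,380),(328,352))]))
pr('box s',np.array([ray('side',*S(*p),.095)[:2] for p in((112,202),(322,292),(420,240))]))
print('grip top',ray('side',*S(519,192),.115),ray('top',*T(412,370),.115))
```

```text
t (210, 180) [154 161 167]
t (250, 280) [140 145 151]
t (270, 300) [148 152 161]
t (175, 210) [157 166 169]
t (215, 350) [161 170 172]
s (165, 195) [125 129 132]
s (300, 250) [128 128 132]
s (250, 170) [113 118 119]
s (250, 210) [79 83 84]
s (200, 250) [180 197 207]
s (300, 280) [127 134 133]
flange t [[0.6496, 0.1265], [0.6634, 0.0681], [0.5623, 0.0457], [0.5475, 0.0998]] [0.6057 0.085 ] [0.0601 0.1036 0.056  0.1055] [ -76.7 -167.5  105.3   14.7]
flange s [[0.6479, 0.1299], [0.6612, 0.0759], [0.5555, 0.0501], [0.5407, 0.1033]] [0.6013 0.0898] [0.0555 0.1088 0.0552 0.1104] [ -76.1 -166.3  105.5   13.9]
box t [[0.6561, 0.1408], [0.5146, 0.1008], [0.5352, 0.0261]] [0.5686 0.0892] [0.147  0.0775 0.1667] [-164.2  -74.6   43.5]
box s [[0.6583, 0.1452], [0.516, 0.0996], [0.5341, 0.0231]] [0.5695 0.0893] [0.1495 0.0786 0.1742] [-162.2  -76.6   44.5]
grip top [ 0.5212171  -0.03301497  0.115     ] [ 0.51916814 -0.02951831  0.115     ]
```

Run:
```python
import cv2
t=cv2.imread('pics/t0.png');s=cv2.imread('pics/s0.png')
def g(im,x0,y0,w,h,f,n):
    c=cv2.resize(im[y0:y0+h,x0:x0+w],None,fx=f,fy=f,interpolation=cv2.INTER_CUBIC)
    c=cv2.convertScaleAbs(c,alpha=1.5,beta=-60)
    for i in range(0,w,10): cv2.putText(c,str(x0+i),(i*f,10),0,.35,(0,0,255));cv2.line(c,(i*f,12),(i*f,16),(0,0,255))
    for i in range(0,h,10): cv2.putText(c,str(y0+i),(0,i*f+4),0,.35,(0,0,255))
    cv2.imwrite(f'pics/{n}.png',c)
g(t,305,195,75,60,10,'zt');g(s,285,205,75,50,10,'zs')
```

```text
(no output)
```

View pics/zt.png

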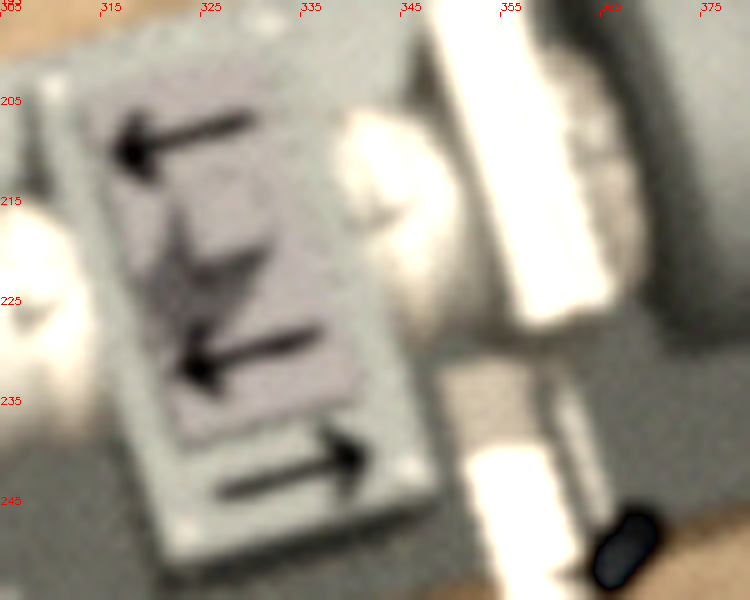

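View pics/zs.png

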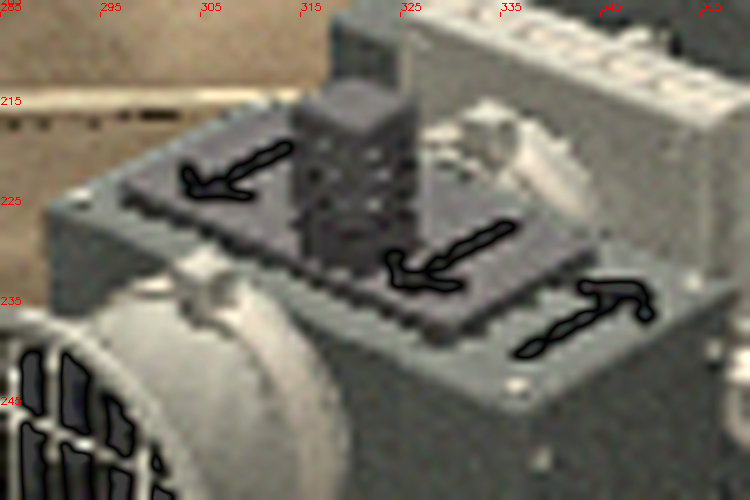

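```bash
cat > fit.py <<'E'
from h import *
from scipy.optimize import least_squares
t=lambda u,v:(305+u/10-.45,195+v/10-.45)
s=lambda u,v:(285+u/10-.45,205+v/10-.45)
obs=[]
f=lambda x,y,z:(x/1e3,y/1e3,z/1e3)
# flange relative to slot: x forward(away), y to intake
for p,q in (((88,95),(55,28)),((280,60),(55,-28)),((365,372),(-55,-28)),((185,445),(-55,28))): obs.append(('top',t(*p),f(*q,100),'F'))
for p,q in (((122,188),(55,28)),((595,250),(-55,-28)),((450,333),(-55,28))): obs.append(('side',s(*p),f(*q,100),'F'))
for p,q in (((292,107),(12,12)),((350,80),(12,-12)),((415,95),(-12,-12)),((355,130),(-12,12))): obs.append(('side',s(*p),f(*q,131),'F'))
G=[('side',(265+519/4.5-.4,180+190/4.5-.4)),('top',(305+64-.45,195+51-.45))]
def W(th,q): x,y,a=th[:3]; return np.array([x+np.cos(a)*q[0]-np.sin(a)*q[1],y+np.sin(a)*q[0]+np.cos(a)*q[1],q[2]])
def res(th,full=0):
    r=[]
    for n,p,q,_ in obs: r.append((ray(n,*p,q[2])-W(th,q))[:2])
    for n,p in G: r.append((ray(n,*p,.115)-W(th,(-.115-th[3],-.09,.115)))[:2])
    return np.array(r) if full else np.concatenate(r)*1e3
if __name__=='__main__':
    o=least_squares(res,[.6,.09,.25,.002],loss='soft_l1',f_scale=2)
    print(o.x,np.degrees(o.x[2])); print((res(o.x,1)*1e3).round(1))
    print('grip',W(o.x,(-.115-o.x[3],-.09,.09)))
E
python3 fit.py
```

```text
[ 0.60487243  0.08802496  0.29841966 -0.00238297] 17.098187204724198
[[ 2.8 -3.5]
 [-2.2 -6.7]
 [ 8.2  0.6]
 [ 2.3 -0.5]
 [-3.1  0.2]
 [-2.1  2.7]
 [-1.4  2. ]
 [-2.4  0.1]
 [-4.3  3.1]
 [ 3.5  0.8]
 [ 2.3  0.5]
 [-0.6 -3.4]
 [ 1.8 -0.9]]
grip [ 0.52369372 -0.03110779  0.09      ]
```

Run:
```python
from h import *
T=lambda u,v:(270+u/4.2-.4,160+v/4.2-.4)
S=lambda u,v:(265+u/4.5-.4,180+v/4.5-.4)
t=lambda u,v:(305+u/10-.45,195+v/10-.45)
s=lambda u,v:(285+u/10-.45,205+v/10-.45)
def d(n,a,b,z,perp):
    A,B=ray(n,*a,z),ray(n,*b,z);e=B-A;print(n,np.linalg.norm(e).round(4),A[:2].round(4),B[:2].round(4),(np.degrees(np.arctan2(e[1],e[0]))-perp).round(2))
print('base');d('top',T(553,327),T(165,437),.006,90);d('top',T(165,437),T(88,190),.006,0)
d('side',S(602,262),S(285,482),.006,90);d('side',S(285,482),S(25,342),.006,0)
print('box');d('top',t(435,485),t(165,565),.095,90);d('top',t(165,560),t(30,75),.095,0)
d('side',s(735,285),s(515,412),.095,90);d('side',s(515,412),s(48,208),.095,0)
print('screws');d('top',t(188,530),t(55,88),.095,0);d('top',t(412,470),t(268,22),.095,0);d('top',t(412,470),t(188,530),.095,90);d('side',s(517,387),s(82,200),.095,0)
print('damper top');d('top',t(540,320),t(440,0),.112,0)
# grip radius etc.
```

```text
base
top 0.3005 [ 0.5744 -0.1482] [0.4883 0.1397] 16.64
top 0.1982 [0.4883 0.1397] [0.6769 0.2006] 17.91
side 0.3087 [ 0.5782 -0.1567] [0.488  0.1385] 16.98
side 0.2 [0.488  0.1385] [0.6805 0.1929] 15.78
box
top 0.0822 [0.5363 0.0251] [0.5117 0.1036] 17.38
top 0.152 [0.5132 0.1036] [0.6595 0.1449] 15.76
side 0.0828 [0.5336 0.0232] [0.5114 0.103 ] 15.52
side 0.15 [0.5114 0.103 ] [0.6546 0.1477] 17.35
screws
top 0.1394 [0.5222 0.097 ] [0.6556 0.1374] 16.85
top 0.1425 [0.5407 0.0318] [0.6768 0.0741] 17.29
top 0.0678 [0.5407 0.0318] [0.5222 0.097 ] 15.87
side 0.1398 [0.5206 0.0962] [0.6539 0.1383] 17.54
damper top
top 0.1008 [ 0.5819 -0.0043] [0.6786 0.0241] 16.37
```

```bash
cat >> h.py <<'E'
def tool():
    from scipy.spatial.transform import Rotation as Ro
    o=manip.get_obs(); R=Ro.from_quat(o['ee_rot']).as_matrix(); return o,np.array(o['position']),R,np.degrees(np.arctan2(R[1,0],R[0,0]))
def plan(target,yaw,n,smooth=False):
    """rows to world target, tool-x bearing yaw deg (unwrapped from current)"""
    o,p,R,a0=tool()
    D=np.array(target)-p
    for k in range(n):
        a=np.radians(a0+(yaw-a0)*k/n); d=D/n
        L=[np.cos(a)*d[0]+np.sin(a)*d[1],np.sin(a)*d[0]-np.cos(a)*d[1],-d[2]]
        print('[%.3f,%.3f,%.3f]'%tuple(np.array(L)/.2),end=',')
    print('\n turn z %.4f'%(-(yaw-a0)/n/45), 'step mm',np.linalg.norm(D)/n*1e3)
def st():
    o,p,R,a=tool();print('t',round(o['clock'],2),'p',p.round(4),'a',a.round(2),'tilt',R[:2,2].round(4),'F',np.round(o['ft_force'],1),'M',np.round(o['torque'],2),'w',round(o['grip_width'],3),'q',np.round(o['joint_pos'],2))
E
python3 -c "
from h import *
st();plan((.604,.088,.25),16.7,24)"
```

```text
t 0.1 p [ 0.1622 -0.6032  0.2306] a -74.95 tilt [-0.0004  0.0012] F [-0.9 -0.4 -0.2] M [ 0.01 -0.   -0.03] w 0.999 q [ 1.29  0.33 -0.06  1.46  0.02  1.35 -0.09]
[-0.115,-0.126,-0.004],[-0.106,-0.134,-0.004],[-0.097,-0.140,-0.004],[-0.088,-0.147,-0.004],[-0.078,-0.152,-0.004],[-0.068,-0.157,-0.004],[-0.057,-0.161,-0.004],[-0.046,-0.165,-0.004],[-0.035,-0.167,-0.004],[-0.024,-0.169,-0.004],[-0.012,-0.170,-0.004],[-0.001,-0.171,-0.004],[0.010,-0.171,-0.004],[0.022,-0.170,-0.004],[0.033,-0.168,-0.004],[0.044,-0.165,-0.004],[0.055,-0.162,-0.004],[0.066,-0.158,-0.004],[0.076,-0.153,-0.004],[0.086,-0.148,-0.004],[0.096,-0.142,-0.004],[0.105,-0.135,-0.004],[0.114,-0.128,-0.004],[0.122,-0.120,-0.004],
 turn z -0.0849 step mm 34.19011159526579
```

Request:
move_arm(claw=[1, 1, 1, 1, 1, 1, 1, 1], dp=[[-0.115, -0.126, -0.02], [-0.106, -0.134, -0.02], [-0.097, -0.14, -0.02], [-0.088, -0.147, -0.02], [-0.078, -0.152, -0.02], [-0.068, -0.157, 0], [-0.057, -0.161, 0], [-0.046, -0.165, 0]], turn=[[0, 0, -0.085], [0, 0, -0.085], [0, 0, -0.085], [0, 0, -0.085], [0, 0, -0.085], [0, 0, -0.085], [0, 0, -0.085], [0, 0, -0.085]], grip_force=30)

```text
clock: 0.77
position: [0.31, -0.3715, 0.2512]
ee_rot: [0.927, -0.376, -0.0, 0.0]
ft_force: [0.9, -1.0, 0.8]
grip_width: 0.998
```

Request:
move_arm(claw=[1, 1, 1, 1, 1, 1, 1, 1], dp=[[-0.035, -0.167, 0], [-0.024, -0.169, 0], [-0.012, -0.17, 0], [-0.001, -0.171, 0], [0.01, -0.171, 0], [0.022, -0.17, 0], [0.033, -0.168, 0], [0.044, -0.165, 0]], turn=[[0, 0, -0.085], [0, 0, -0.085], [0, 0, -0.085], [0, 0, -0.085], [0, 0, -0.085], [0, 0, -0.085], [0, 0, -0.085], [0, 0, -0.085]])

```text
clock: 1.43
position: [0.4569, -0.1409, 0.2512]
ee_rot: [0.993, -0.118, -0.0, 0.0]
ft_force: [0.9, -0.8, -0.6]
grip_width: 0.998
```

```bash
python3 -c "
from h import *
st();plan((.604,.088,.25),16.7,8)"
```

```text
t 1.43 p [ 0.4569 -0.1409  0.2512] a -13.56 tilt [-0.0001 -0.0002] F [ 0.9 -0.8 -0.6] M [-0.06 -0.07 -0.06] w 0.998 q [ 0.79  0.03 -0.59  1.78  0.02  1.34 -0.04]
[0.056,-0.161,0.001],[0.066,-0.157,0.001],[0.076,-0.152,0.001],[0.086,-0.147,0.001],[0.096,-0.140,0.001],[0.105,-0.134,0.001],[0.113,-0.127,0.001],[0.122,-0.119,0.001],
 turn z -0.0841 step mm 34.010095887414565
```

Request:
move_arm(claw=[1, 1, 1, 1, 1, 1, 1, 1], dp=[[0.056, -0.161, 0], [0.066, -0.157, 0], [0.076, -0.152, 0], [0.086, -0.147, 0], [0.096, -0.14, 0], [0.105, -0.134, 0.02], [0.113, -0.127, 0.02], [0.122, -0.119, 0.02]], turn=[[0, 0, -0.084], [0, 0, -0.084], [0, 0, -0.084], [0, 0, -0.084], [0, 0, -0.084], [0, 0, -0.084], [0, 0, -0.084], [0, 0, -0.084]])

```text
clock: 2.1
position: [0.6049, 0.0874, 0.2387]
ee_rot: [0.989, 0.145, -0.0, 0.0]
ft_force: [0.4, -0.7, 0.8]
grip_width: 0.997
```

```bash
python3 -c "
from h import *
snap('top','t1');b=snap('side','s1');cv2.imwrite('pics/s1c.png',cv2.resize(b[120:260,230:420],None,fx=4,fy=4,interpolation=2)[:,:,::-1])
st();plan((.604,.088,.16),16.7,2);o,p,R,a=tool();print(proj('side',p),proj('top',p))"
```

```text
t 2.2 p [0.6044 0.0921 0.2374] a 17.04 tilt [-0.0027  0.0036] F [-0.9 -0.4 -0.9] M [-0.02  0.04 -0.05] w 0.997 q [ 0.37  0.4  -0.79  1.46  0.28  1.4  -0.12]
[-0.004,0.009,0.194],[-0.004,0.009,0.194],
 turn z 0.0037 step mm 38.75424527422202
[319.3743448  174.23017465] [326.48811834 206.50151378]
```

View pics/s1c.png

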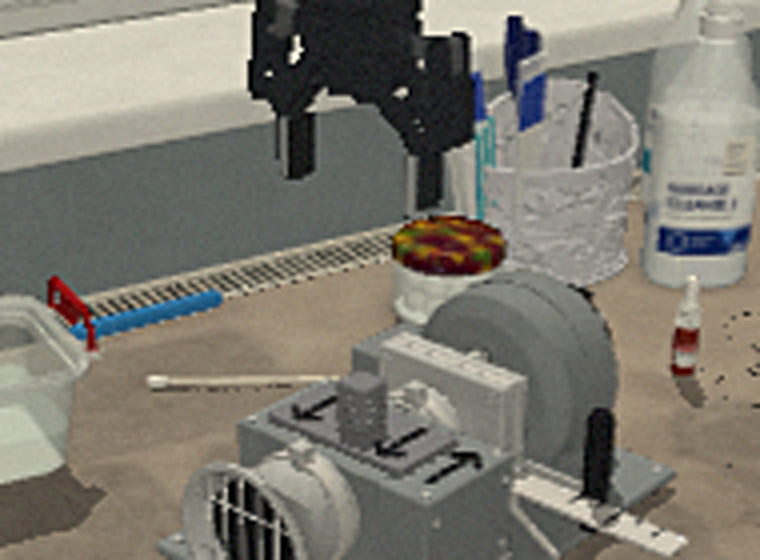

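The hand is open above the box, with the fingertips at about side (304,164) and (337,170) and the tab at (320,222). Nothing is in the way, so I descend astride the tab along x.

Request:
move_arm(claw=[1, 1, 1, 1, 1, 1], dp=[[-0.004, 0.009, 0.19], [-0.004, 0.009, 0.19], [0, 0, 0.15], [0, 0, 0.08], [0, 0, 0.04], [0, 0, 0]], turn=[[0, 0, 0.004], [0, 0, 0.004], [0, 0, 0], [0, 0, 0], [0, 0, 0], [0, 0, 0]])

```text
clock: 2.7
position: [0.6027, 0.0817, 0.1075]
ee_rot: [0.99, 0.14, -0.002, -0.0]
ft_force: [0.1, -0.4, -0.4]
grip_width: 1.0
```

```bash
python3 -c "
from h import *
b=snap('side','s2');cv2.imwrite('pics/s2c.png',cv2.resize(b[140:260,250:400],None,fx=5,fy=5,interpolation=2)[:,:,::-1])
st();plan((.604,.088,.102),16.7,1)"
```

```text
t 2.75 p [0.6036 0.0821 0.1093] a 16.11 tilt [-0.0008 -0.0001] F [-0.2  0.2 -0.1] M [ 0.02 -0.07 -0.09] w 1.0 q [ 0.36  0.5  -0.74  1.62  0.36  1.17 -0.18]
[0.010,-0.028,0.036],
 turn z -0.0130 step mm 9.376899287124226
```

View pics/s2c.png

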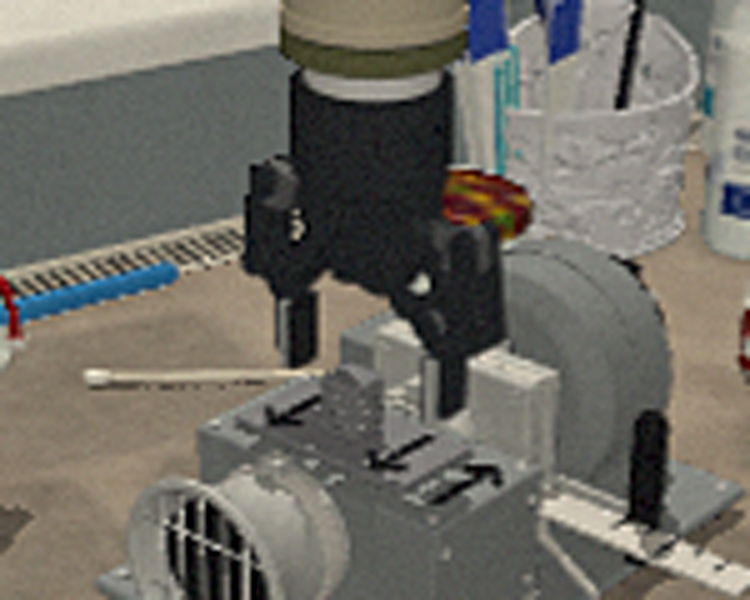

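The fingers straddle the tab: left fingertip side (310,212), right (340,222), tab between at (320,217). I correct y and pinch lightly.

Request:
move_arm(claw=[0.45, 0.45, 0.45, 0.45], dp=[[0.01, -0.028, 0.03], [0, 0, 0], [0, 0, 0], [0, 0, 0]], turn=[[0, 0, -0.013], [0, 0, 0], [0, 0, 0], [0, 0, 0]], grip_force=20)

```text
clock: 3.08
position: [0.6045, 0.0885, 0.1041]
ee_rot: [0.989, 0.146, 0.001, 0.0]
ft_force: [-0.4, 0.1, 0.3]
grip_width: 0.461
```

```bash
python3 -c "
from h import *
b=snap('side','s3');cv2.imwrite('pics/s3c.png',cv2.resize(b[180:260,280:380],None,fx=7,fy=7,interpolation=2)[:,:,::-1])
st();plan((.604,.088,.102),16.7,1)"
```

```text
t 3.13 p [0.6044 0.0884 0.104 ] a 16.73 tilt [ 0.001  -0.0001] F [0.6 0.8 0.1] M [-0.   -0.01 -0.01] w 0.448 q [ 0.35  0.51 -0.74  1.62  0.37  1.16 -0.18]
[-0.003,0.001,0.010],
 turn z 0.0006 step mm 2.0526366182401024
```

View pics/s3c.png

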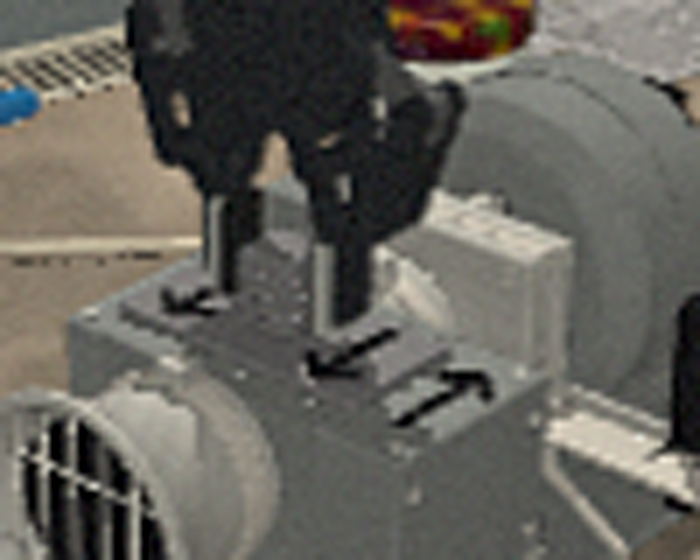

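The tab at crop (275,290) sits centred between the pads. Pinching at 20 N.

Request:
move_arm(claw=[0.3, 0.25, 0.2, 0.2], dp=[[0, 0, 0], [0, 0, 0], [0, 0, 0], [0, 0, 0]], turn=[[0, 0, 0], [0, 0, 0], [0, 0, 0], [0, 0, 0]], grip_force=20)

```text
clock: 3.47
position: [0.6044, 0.0882, 0.1038]
ee_rot: [0.989, 0.145, 0.0, 0.0]
ft_force: [-0.7, -0.2, 5.4]
grip_width: 0.273
```

```bash
python3 -c "
from h import *
st()"
```

```text
t 3.47 p [0.6044 0.0882 0.1038] a 16.71 tilt [ 0.0008 -0.0002] F [-0.7 -0.2  5.4] M [-0.1   0.06 -0.03] w 0.273 q [ 0.35  0.51 -0.74  1.62  0.37  1.16 -0.18]
```

Request:
move_arm(claw=[0.5, 0.5, 0.5, 0.5, 0.5, 0.5, 0.5, 0.5], dp=[[0, 0, 0], [0, 0, 0], [0, 0, -0.12], [0, 0, -0.12], [0, 0, 0], [0, 0, 0], [0, 0, 0], [0, 0, 0]], turn=[[0, 0, 0], [0, 0, 0], [0, 0, 0], [0, 0, 0], [0, 0, 0.154], [0, 0, 0.154], [0, 0, 0.154], [0, 0, 0.154]])

```text
clock: 4.13
position: [0.6039, 0.0882, 0.1511]
ee_rot: [0.995, -0.099, -0.0, 0.0]
ft_force: [0.5, 0.6, -0.6]
grip_width: 0.5
```

Request:
move_arm(claw=[0.5, 0.5, 0.5, 0.5, 0.5, 0.5, 0.5, 0.5], dp=[[0, 0, 0], [0, 0, 0], [0, 0, 0], [0, 0, 0], [0, 0, 0], [0, 0, 0], [0, 0, 0], [0, 0, 0]], turn=[[0, 0, 0.154], [0, 0, 0.154], [0, 0, 0.154], [0, 0, 0.154], [0, 0, 0.154], [0, 0, 0.154], [0, 0, 0.154], [0, 0, 0.154]])

```text
clock: 4.8
position: [0.6039, 0.0883, 0.151]
ee_rot: [0.835, -0.55, -0.0, 0.0]
ft_force: [0.3, -0.1, -0.9]
grip_width: 0.499
```

Request:
move_arm(claw=[0.5, 0.5, 0.5], dp=[[0, 0, 0], [0, 0, 0], [0, 0, 0]], turn=[[0, 0, 0.154], [0, 0, 0], [0, 0, 0]])

```text
clock: 5.05
position: [0.6039, 0.0884, 0.1511]
ee_rot: [0.803, -0.596, -0.0, 0.0]
ft_force: [0.5, 0.2, 0.4]
grip_width: 0.501
```

```bash
python3 -c "
from h import *
st();plan((.6044,.0882,.105),-73.3,1)
b=snap('side','s4');cv2.imwrite('pics/s4c.png',cv2.resize(b[180:260,280:380],None,fx=7,fy=7,interpolation=2)[:,:,::-1])
st()"
```

```text
t 5.05 p [0.6039 0.0884 0.1511] a -73.14 tilt [-0.0003 -0.0003] F [0.5 0.2 0.4] M [0.01 0.   0.04] w 0.501 q [ 0.17  0.4  -0.49  1.58  0.2   1.21 -1.64]
[0.001,-0.002,0.230],
 turn z 0.0036 step mm 46.090792533455435
t 5.1 p [0.604  0.0884 0.1511] a -73.11 tilt [-0.0003 -0.0001] F [-0.2  0.7  0.3] M [ 0.05 -0.    0.04] w 0.498 q [ 0.17  0.4  -0.49  1.58  0.2   1.21 -1.64]
```

View pics/s4c.png

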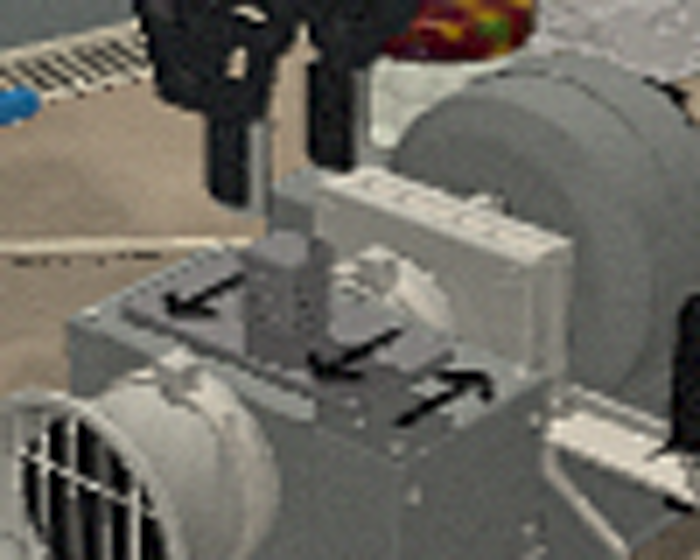

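The jaws now straddle the tab (crop (285,290)) along the duct's y, clear of the casting. Descending and gripping.

Request:
move_arm(claw=[0.5, 0.5, 0.5, 0.3, 0.2, 0.2, 0.2], dp=[[0.001, -0.002, 0.12], [0, 0, 0.115], [0, 0, 0], [0, 0, 0], [0, 0, 0], [0, 0, 0], [0, 0, 0]], turn=[[0, 0, 0.004], [0, 0, 0], [0, 0, 0], [0, 0, 0], [0, 0, 0], [0, 0, 0], [0, 0, 0]], grip_force=20)

```text
clock: 5.68
position: [0.6052, 0.0884, 0.1056]
ee_rot: [0.801, -0.598, 0.001, -0.001]
ft_force: [-0.3, 0.0, -2.0]
grip_width: 0.273
```

```bash
python3 -c "
from h import *
st()"
```

```text
t 5.68 p [0.6052 0.0884 0.1056] a -73.51 tilt [0.0018 0.0002] F [-0.3  0.  -2. ] M [0.   0.01 0.  ] w 0.273 q [ 0.16  0.44 -0.48  1.63  0.22  1.13 -1.66]
```

Centred with no side force. Now a firm grip and a straight lift.

Request:
move_arm(claw=[0.1, 0.1, 0.1, 0.1, 0.1, 0.1, 0.1, 0.1], dp=[[0, 0, 0], [0, 0, 0], [0, 0, -0.03], [0, 0, -0.06], [0, 0, -0.12], [0, 0, -0.15], [0, 0, -0.15], [0, 0, -0.12]], turn=[[0, 0, 0], [0, 0, 0], [0, 0, 0], [0, 0, 0], [0, 0, 0], [0, 0, 0], [0, 0, 0], [0, 0, 0]], grip_force=60)

```text
clock: 6.35
position: [0.6048, 0.0885, 0.2339]
ee_rot: [0.801, -0.599, 0.001, -0.001]
ft_force: [1.0, -1.0, -0.4]
grip_width: 0.266
```

```bash
python3 -c "
from h import *
b=snap('side','s5');a=snap('top','t5');cv2.imwrite('pics/s5c.png',cv2.resize(b[120:280,250:400],None,fx=3.7,fy=3.7,interpolation=2)[:,:,::-1])
cv2.imwrite('pics/t5c.png',cv2.resize(a[180:270,290:390],None,fx=6,fy=6,interpolation=2)[:,:,::-1])
st()"
```

```text
t 6.45 p [0.6064 0.089  0.2363] a -73.54 tilt [0.0079 0.0011] F [-0.2  0.4 -0.5] M [-0.06 -0.05 -0.03] w 0.266 q [ 0.18  0.34 -0.5   1.47  0.17  1.36 -1.62]
```

View pics/s5c.png

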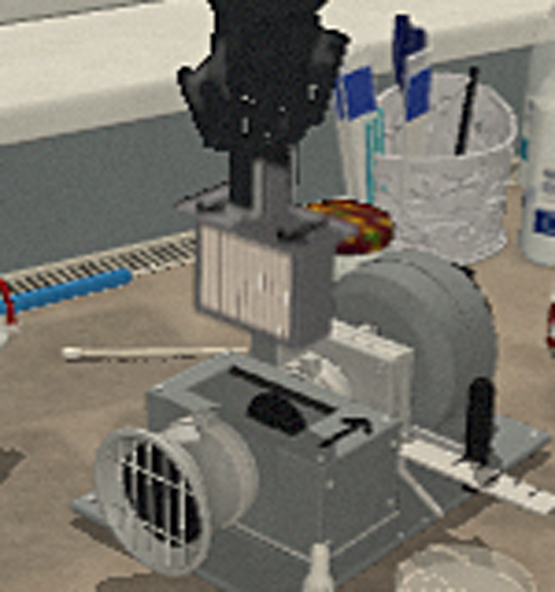

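View pics/t5c.png

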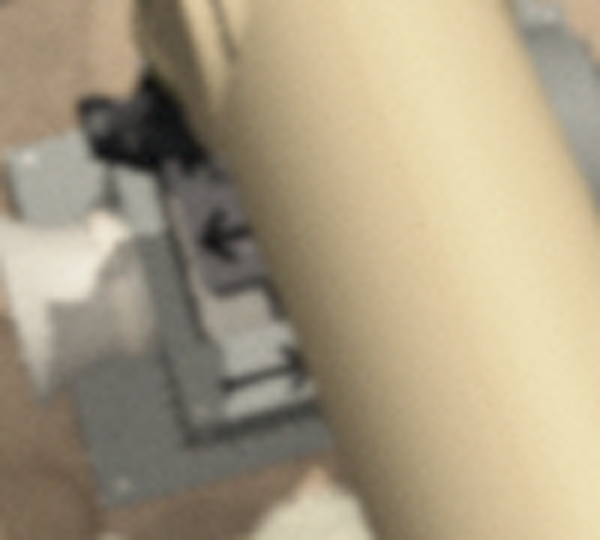

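Cassette is out: pleats face the intake (crop (250,280)) and the empty slot is visible at side (325,225). Now the half turn in the air.

Request:
move_arm(claw=[0.1, 0.1, 0.1, 0.1, 0.1, 0.1, 0.1, 0.1], dp=[[0, 0, 0], [0, 0, 0], [0, 0, 0], [0, 0, 0], [0, 0, 0], [0, 0, 0], [0, 0, 0], [0, 0, 0]], turn=[[0, 0, -0.154], [0, 0, -0.154], [0, 0, -0.154], [0, 0, -0.154], [0, 0, -0.154], [0, 0, -0.154], [0, 0, -0.154], [0, 0, -0.154]])

```text
clock: 7.12
position: [0.6042, 0.0881, 0.2303]
ee_rot: [0.988, -0.154, -0.0, 0.0]
ft_force: [-0.7, 0.7, -1.2]
grip_width: 0.268
```

Request:
move_arm(claw=[0.1, 0.1, 0.1, 0.1, 0.1, 0.1, 0.1, 0.1], dp=[[0, 0, 0], [0, 0, 0], [0, 0, 0], [0, 0, 0], [0, 0, 0], [0, 0, 0], [0, 0, 0], [0, 0, 0]], turn=[[0, 0, -0.154], [0, 0, -0.154], [0, 0, -0.154], [0, 0, -0.154], [0, 0, -0.154], [0, 0, -0.154], [0, 0, -0.154], [0, 0, -0.154]])

```text
clock: 7.78
position: [0.6042, 0.0881, 0.2303]
ee_rot: [0.946, 0.323, -0.0, 0.0]
ft_force: [0.6, 0.2, -2.4]
grip_width: 0.27
```

Request:
move_arm(claw=[0.1, 0.1, 0.1, 0.1, 0.1, 0.1, 0.1, 0.1], dp=[[0, 0, 0], [0, 0, 0], [0, 0, 0], [0, 0, 0], [0, 0, 0], [0, 0, 0], [0, 0, 0], [0, 0, 0]], turn=[[0, 0, -0.154], [0, 0, -0.154], [0, 0, -0.154], [0, 0, -0.154], [0, 0, -0.154], [0, 0, -0.154], [0, 0, -0.154], [0, 0, -0.154]])

```text
clock: 8.45
position: [0.6042, 0.088, 0.2303]
ee_rot: [0.688, 0.726, -0.0, -0.0]
ft_force: [0.4, 0.1, -1.2]
grip_width: 0.266
```

```bash
python3 -c "
from h import *
st()"
```

```text
t 8.45 p [0.6042 0.088  0.2303] a 93.12 tilt [-0.0006 -0.0005] F [ 0.4  0.1 -1.2] M [0.04 0.03 0.03] w 0.266 q [ 0.5   0.47 -0.97  1.46  0.39  1.41  1.14]
```

Request:
move_arm(claw=[0.1, 0.1, 0.1, 0.1], dp=[[0, 0, 0], [0, 0, 0], [0, 0, 0], [0, 0, 0]], turn=[[0, 0, -0.15], [0, 0, -0.15], [0, 0, 0], [0, 0, 0]])

```text
clock: 8.78
position: [0.6043, 0.088, 0.2302]
ee_rot: [0.601, 0.799, -0.0, -0.0]
ft_force: [0.6, -0.5, -0.9]
grip_width: 0.269
```

```bash
python3 -c "
from h import *
st()
b=snap('side','s6');cv2.imwrite('pics/s6c.png',cv2.resize(b[120:280,250:400],None,fx=3.7,fy=3.7,interpolation=2)[:,:,::-1])
c=cv2.resize(b[205:255,285:360],None,fx=10,fy=10,interpolation=2);cv2.imwrite('pics/s6z.png',cv2.convertScaleAbs(c[:,:,::-1],alpha=1.5,beta=-60))
"
```

```text
t 8.78 p [0.6043 0.088  0.2302] a 106.06 tilt [-0.0006 -0.    ] F [ 0.6 -0.5 -0.9] M [ 0.01 -0.07  0.01] w 0.269 q [ 0.52  0.48 -1.01  1.46  0.41  1.42  1.35]
```

View pics/s6c.png

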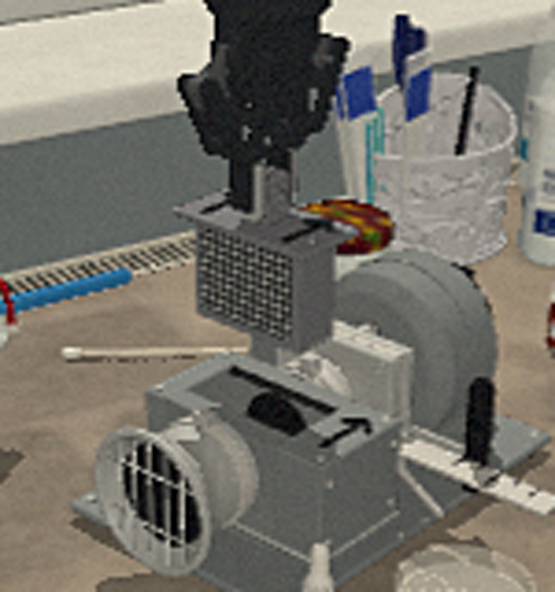

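View pics/s6z.png

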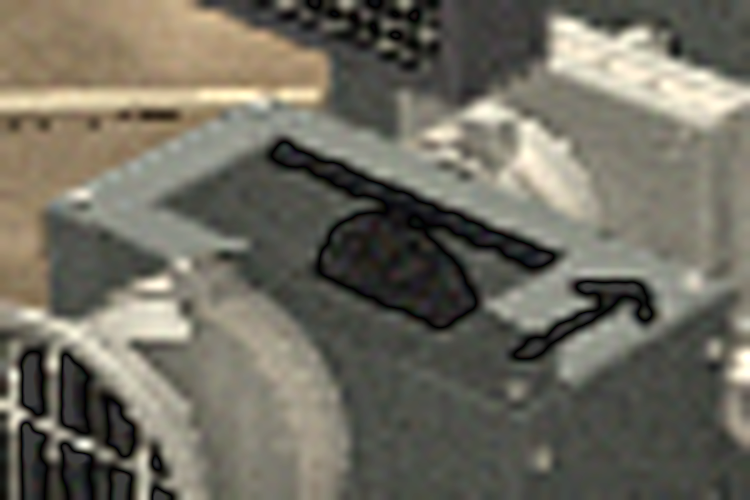

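Run:
```python
from h import *
s=lambda u,v:(285+u/10-.45,205+v/10-.45)
L,B,R=[ray('side',*s(*p),.095)[:2] for p in((155,208),(280,143),(556,260))]
print(L,B,R,'mid',(L+R)/2,np.linalg.norm(L-B),np.linalg.norm(B-R),np.degrees(np.arctan2(*(B-R)[::-1])))
# held cassette bottom corners & flange in side: expected vs
```

```text
[0.64073756 0.12471649] [0.65476196 0.07938407] [0.5665134 0.0535805] mid [0.60362548 0.08914849] 0.04745220514034611 0.09194363450768106 16.29873574002933
```

Half turn done: the mesh faces the intake, and the slot centre by ray is (0.6036, 0.0891) with yaw about 16.4°, which agrees with the touch result. Lowering to just above the mouth.

```bash
python3 -c "
from h import *
plan((.6034,.0884,.182),106.5,2)"
```

```text
[0.001,-0.002,0.121],[0.001,-0.002,0.121],
 turn z -0.0052 step mm 24.121511004075124
```

Request:
move_arm(claw=[0.1, 0.1, 0.1, 0.1, 0.1], dp=[[0.001, -0.002, 0.12], [0.001, -0.002, 0.12], [0, 0, 0], [0, 0, 0], [0, 0, 0]], turn=[[0, 0, -0.005], [0, 0, -0.005], [0, 0, 0], [0, 0, 0], [0, 0, 0]])

```text
clock: 9.25
position: [0.6041, 0.0886, 0.1837]
ee_rot: [0.597, 0.802, 0.0, 0.0]
ft_force: [0.1, 0.9, -0.3]
grip_width: 0.266
```

```bash
python3 -c "
from h import *
st();plan((.6034,.0884,.170),106.5,3)
b=snap('side','s7');c=cv2.resize(b[190:260,280:370],None,fx=8,fy=8,interpolation=2);cv2.imwrite('pics/s7z.png',cv2.convertScaleAbs(c[:,:,::-1],alpha=1.4,beta=-40))"
```

```text
t 9.25 p [0.6041 0.0886 0.1837] a 106.64 tilt [0.0011 0.0002] F [ 0.1  0.9 -0.3] M [ 0.04 -0.04 -0.03] w 0.266 q [ 0.52  0.52 -1.    1.53  0.44  1.34  1.34]
[-0.000,-0.001,0.023],[-0.000,-0.001,0.023],[-0.000,-0.001,0.023],
 turn z 0.0010 step mm 4.561053476361563
```

View pics/s7z.png

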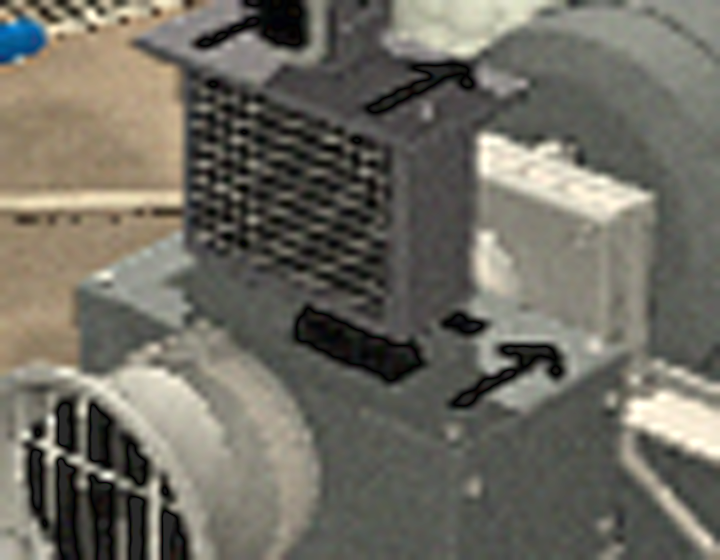

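Run:
```python
from h import *
s=lambda u,v:(280+u/8-.45,190+v/8-.45)
z=.1837-.0806
F,L,R=[ray('side',*s(*p),z)[:2] for p in((405,335),(185,247),(476,298))]
print('foot centre',(L+R)/2,np.linalg.norm(L-F),np.linalg.norm(F-R))
```

```text
foot centre [0.6093334  0.08350752] 0.08811634115175435 0.03269527703450736
```

Foot sits over the mouth; the remaining ray mismatch lies mostly along the viewing line (a height effect). Lowering in small steps while watching the force.

Request:
move_arm(claw=[0.1, 0.1, 0.1, 0.1, 0.1], dp=[[0, -0.001, 0.023], [0, -0.001, 0.023], [0, -0.001, 0.023], [0, 0, 0.015], [0, 0, 0]], turn=[[0, 0, 0], [0, 0, 0], [0, 0, 0], [0, 0, 0], [0, 0, 0]])

```text
clock: 9.72
position: [0.6031, 0.0881, 0.1649]
ee_rot: [0.597, 0.802, 0.0, -0.0]
ft_force: [2.6, 0.1, -1.5]
grip_width: 0.27
```

```bash
python3 -c "
from h import *
st()"
```

```text
t 9.72 p [0.6031 0.0881 0.1649] a 106.71 tilt [-0.      0.0001] F [ 2.6  0.1 -1.5] M [ 0.19 -0.59 -0.03] w 0.27 q [ 0.52  0.53 -0.99  1.55  0.45  1.31  1.33]
```

It entered the pocket. There is a slight +x push, so I shift 0.8 mm along +x and continue down.

Request:
move_arm(claw=[0.1, 0.1, 0.1, 0.1, 0.1, 0.1], dp=[[0, 0.004, 0.03], [0, 0, 0.05], [0, 0, 0.05], [0, 0, 0.05], [0, 0, 0.05], [0, 0, 0]], turn=[[0, 0, 0], [0, 0, 0], [0, 0, 0], [0, 0, 0], [0, 0, 0], [0, 0, 0]])

```text
clock: 10.22
position: [0.6034, 0.0883, 0.1171]
ee_rot: [0.597, 0.802, -0.0, -0.001]
ft_force: [1.8, 1.7, -1.9]
grip_width: 0.265
```

```bash
python3 -c "
from h import *
st()"
```

```text
t 10.22 p [0.6034 0.0883 0.1171] a 106.73 tilt [-0.0016  0.0002] F [ 1.8  1.7 -1.9] M [ 0.08 -0.48 -0.02] w 0.265 q [ 0.5   0.58 -0.96  1.6   0.49  1.23  1.31]
```

Request:
move_arm(claw=[0.1, 0.1, 0.1, 0.1, 0.1], dp=[[0, 0.002, 0.03], [0, 0, 0.02], [0, 0, 0.01], [0, 0, 0.005], [0, 0, 0]], turn=[[0, 0, 0], [0, 0, 0], [0, 0, 0], [0, 0, 0], [0, 0, 0]])

```text
clock: 10.63
position: [0.6041, 0.0885, 0.1064]
ee_rot: [0.597, 0.802, -0.0, -0.0]
ft_force: [-0.4, 0.1, -0.3]
grip_width: 0.269
```

```bash
python3 -c "
from h import *
st()
b=snap('side','s8');c=cv2.resize(b[190:260,280:370],None,fx=8,fy=8,interpolation=2);cv2.imwrite('pics/s8z.png',cv2.convertScaleAbs(c[:,:,::-1],alpha=1.4,beta=-40))"
```

```text
t 10.63 p [0.6041 0.0885 0.1064] a 106.73 tilt [-0.0002 -0.0002] F [-0.4  0.1 -0.3] M [-0.03  0.    0.  ] w 0.269 q [ 0.49  0.59 -0.96  1.61  0.5   1.21  1.3 ]
```

View pics/s8z.png

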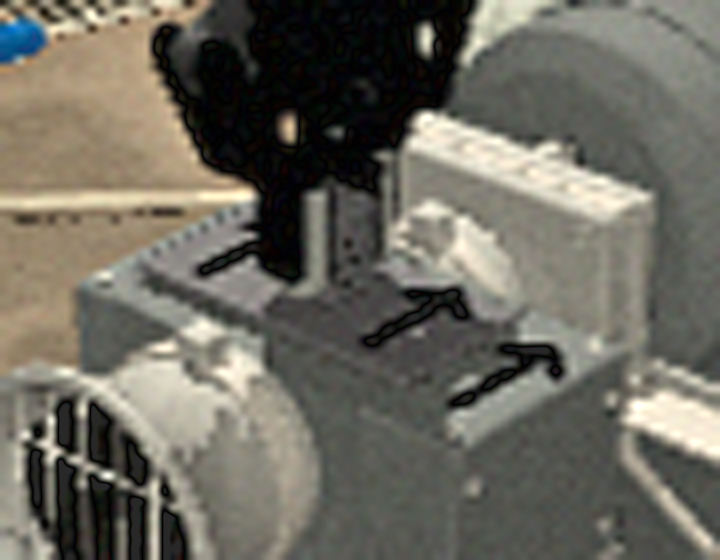

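The flange is nearly flush, and its arrows now run the same way as the box arrow. Pressing the last millimetre until force shows.

Request:
move_arm(claw=[0.1, 0.1, 0.1, 0.1], dp=[[0, 0, 0.005], [0, 0, 0.005], [0, 0, 0], [0, 0, 0]], turn=[[0, 0, 0], [0, 0, 0], [0, 0, 0], [0, 0, 0]])

```text
clock: 11.02
position: [0.6044, 0.0886, 0.1051]
ee_rot: [0.597, 0.802, 0.0, 0.0]
ft_force: [-3.2, -1.4, 4.7]
grip_width: 0.274
```

```bash
python3 -c "
from h import *
st()"
```

```text
t 11.02 p [0.6044 0.0886 0.1051] a 106.72 tilt [ 0.0006 -0.0002] F [-3.2 -1.4  4.7] M [-0.12  0.51  0.01] w 0.274 q [ 0.49  0.59 -0.95  1.61  0.51  1.21  1.3 ]
```

Request:
move_arm(claw=[0.1, 0.1, 0.5, 0.5, 0.5, 0.5, 0.5, 0.5], dp=[[0, -0.002, 0.006], [0, 0, 0], [0, 0, 0], [0, 0, 0], [0, 0, -0.1], [0, 0, -0.2], [0, 0, -0.2], [0, 0, 0]], turn=[[0, 0, 0], [0, 0, 0], [0, 0, 0], [0, 0, 0], [0, 0, 0], [0, 0, 0], [0, 0, 0], [0, 0, 0]])

```text
clock: 11.68
position: [0.6065, 0.0901, 0.2108]
ee_rot: [0.597, 0.802, 0.004, 0.003]
ft_force: [0.0, -0.0, -0.1]
grip_width: 0.497
```

```bash
python3 -c "
from h import *
b=snap('side','s9');c=cv2.resize(b[190:260,280:370],None,fx=8,fy=8,interpolation=2);cv2.imwrite('pics/s9z.png',cv2.convertScaleAbs(c[:,:,::-1],alpha=1.4,beta=-40))
st()"
```

```text
t 11.73 p [0.6056 0.0894 0.2074] a 106.73 tilt [0.0064 0.001 ] F [-0.  -0.7 -0.1] M [-0.03  0.    0.06] w 0.497 q [ 0.52  0.5  -1.01  1.5   0.43  1.37  1.35]
```

View pics/s9z.png

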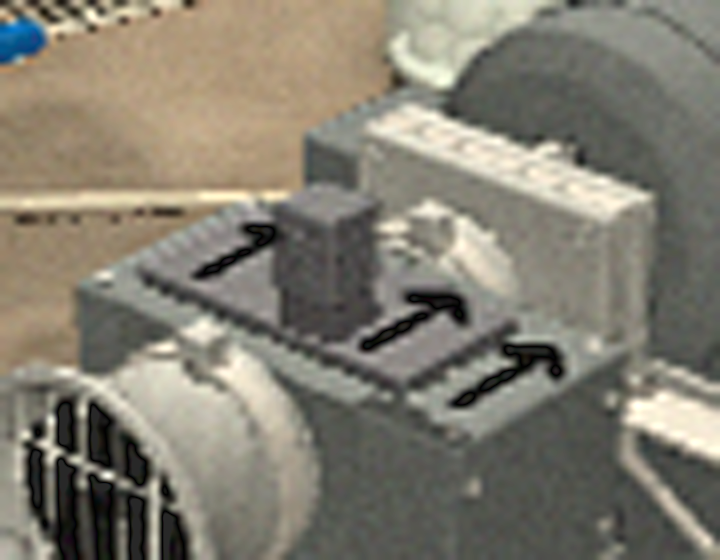

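The cassette is home and released: flange arrows at crop (235,250) and (415,320) are parallel to the box arrow (510,375), and the flange lies flat. Next, the damper grip at about (0.5195, -0.0306), pinched along the extractor's x.

```bash
python3 -c "
from h import *
st();plan((.5195,-.0306,.175),16.6,13)"
```

```text
t 11.73 p [0.6056 0.0894 0.2074] a 106.73 tilt [0.0064 0.001 ] F [-0.  -0.7 -0.1] M [-0.03  0.    0.06] w 0.497 q [ 0.52  0.5  -1.01  1.5   0.43  1.37  1.35]
[-0.035,-0.045,0.012],[-0.040,-0.040,0.012],[-0.044,-0.035,0.012],[-0.048,-0.030,0.012],[-0.052,-0.024,0.012],[-0.054,-0.017,0.012],[-0.056,-0.011,0.012],[-0.057,-0.004,0.012],[-0.057,0.003,0.012],[-0.056,0.010,0.012],[-0.054,0.017,0.012],[-0.052,0.023,0.012],[-0.049,0.029,0.012],
 turn z 0.1541 step mm 11.635125660055726
```

Request:
move_arm(claw=[0.5, 0.5, 0.5, 0.5, 0.5, 0.5, 0.5, 0.5], dp=[[-0.035, -0.045, 0], [-0.04, -0.04, 0], [-0.044, -0.035, 0], [-0.048, -0.03, 0], [-0.052, -0.024, 0], [-0.054, -0.017, 0], [-0.056, -0.011, 0], [-0.057, -0.004, 0.01]], turn=[[0, 0, 0.154], [0, 0, 0.154], [0, 0, 0.154], [0, 0, 0.154], [0, 0, 0.154], [0, 0, 0.154], [0, 0, 0.154], [0, 0, 0.154]])

```text
clock: 12.4
position: [0.5503, 0.014, 0.2007]
ee_rot: [0.903, 0.43, -0.0, -0.0]
ft_force: [-0.3, -0.3, 0.6]
grip_width: 0.503
```

Request:
move_arm(claw=[0.5, 0.5, 0.5, 0.5, 0.5, 0.5, 0.5], dp=[[-0.057, 0.003, 0.02], [-0.056, 0.01, 0.02], [-0.054, 0.017, 0.02], [-0.052, 0.023, 0.02], [-0.049, 0.029, 0.02], [0, 0, 0], [0, 0, 0]], turn=[[0, 0, 0.154], [0, 0, 0.154], [0, 0, 0.154], [0, 0, 0.154], [0, 0, 0.154], [0, 0, 0], [0, 0, 0]])

```text
clock: 12.98
position: [0.5175, -0.032, 0.1808]
ee_rot: [0.989, 0.146, -0.0, 0.0]
ft_force: [-0.2, 0.4, 0.3]
grip_width: 0.505
```

```bash
python3 -c "
from h import *
st();plan((.5195,-.0306,.075),16.6,3)
b=snap('side','s10');c=cv2.resize(b[170:270,300:430],None,fx=6,fy=6,interpolation=2);cv2.imwrite('pics/s10z.png',cv2.convertScaleAbs(c[:,:,::-1],alpha=1.2,beta=0))
"
```

```text
t 12.98 p [ 0.5175 -0.032   0.1808] a 16.79 tilt [-0.0008 -0.0004] F [-0.2  0.4  0.3] M [ 0.05 -0.01  0.04] w 0.505 q [ 0.67  0.21 -0.77  1.77  0.16  1.22  0.15]
[0.004,-0.001,0.176],[0.004,-0.001,0.176],[0.004,-0.001,0.176],
 turn z 0.0014 step mm 35.27993760251073
```

View pics/s10z.png

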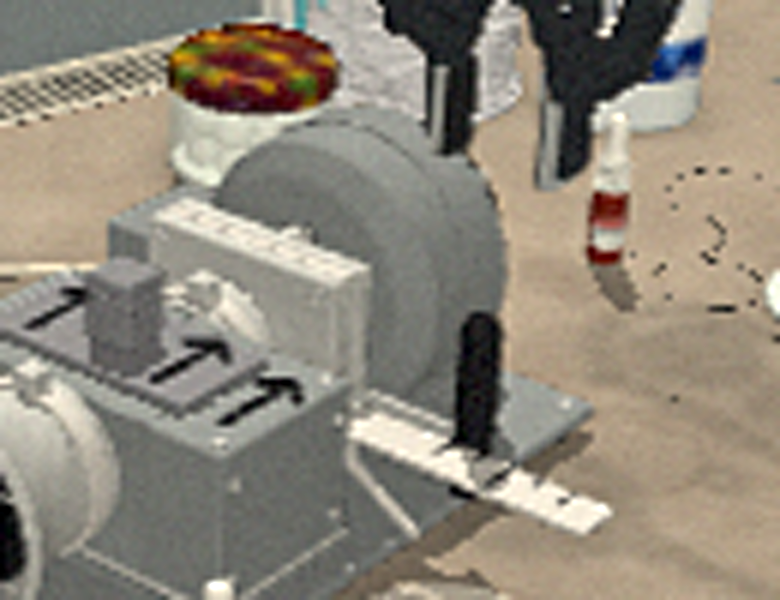

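The fingers are astride and above the grip (grip top at side (381,223), fingertips at (375,195) and (392,200)). Lowering and closing gently.

Request:
move_arm(claw=[0.5, 0.5, 0.5, 0.5, 0.5], dp=[[0.004, -0.001, 0.17], [0.004, -0.001, 0.17], [0.004, -0.001, 0.15], [0, 0, 0.03], [0, 0, 0]], turn=[[0, 0, 0], [0, 0, 0], [0, 0, 0], [0, 0, 0], [0, 0, 0]])

```text
clock: 13.45
position: [0.519, -0.0294, 0.0759]
ee_rot: [0.989, 0.146, -0.002, -0.001]
ft_force: [-0.6, 1.1, 0.6]
grip_width: 0.504
```

```bash
python3 -c "
from h import *
st();plan((.5195,-.0306,.075),16.6,1)
b=snap('side','s11');a=snap('top','t11');c=cv2.resize(b[170:270,300:430],None,fx=6,fy=6,interpolation=2);cv2.imwrite('pics/s11z.png',cv2.convertScaleAbs(c[:,:,::-1],alpha=1.2,beta=0))
"
```

```text
t 13.45 p [ 0.519  -0.0294  0.0759] a 16.84 tilt [-0.0034  0.0015] F [-0.6  1.1  0.6] M [-0.03  0.01 -0.02] w 0.504 q [ 0.61  0.35 -0.74  1.88  0.27  1.02  0.06]
[0.001,0.006,0.005],
 turn z 0.0053 step mm 1.574739449302438
```

View pics/s11z.png

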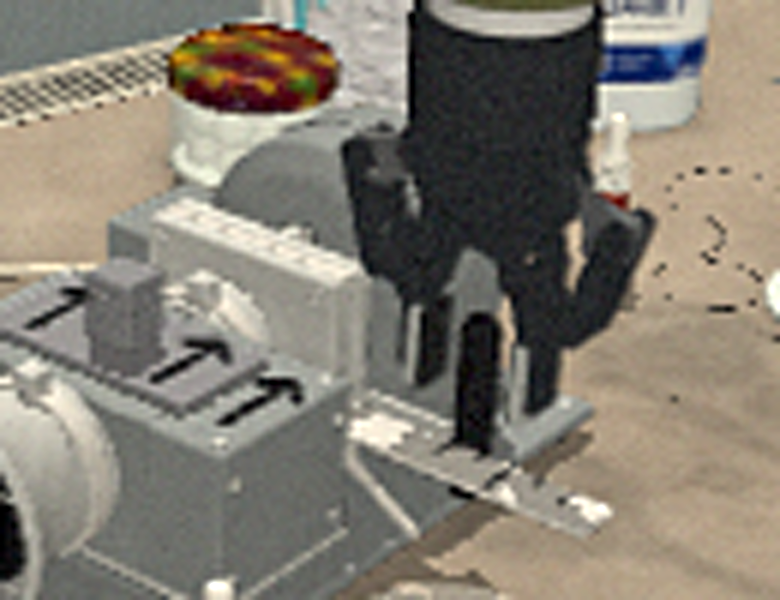

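Grip (crop (478,380)) stands between the pads. Closing.

Request:
move_arm(claw=[0.3, 0.22, 0.15, 0.12, 0.12], dp=[[0, 0.005, 0], [0, 0, 0], [0, 0, 0], [0, 0, 0], [0, 0, 0]], turn=[[0, 0, 0.005], [0, 0, 0], [0, 0, 0], [0, 0, 0], [0, 0, 0]], grip_force=20)

```text
clock: 13.97
position: [0.5207, -0.0319, 0.079]
ee_rot: [0.99, 0.143, 0.001, 0.001]
ft_force: [-3.9, -0.9, 7.9]
grip_width: 0.201
```

```bash
python3 -c "
from h import *
st()"
```

```text
t 13.97 p [ 0.5207 -0.0319  0.079 ] a 16.39 tilt [ 0.0013 -0.0014] F [-3.9 -0.9  7.9] M [-0.15  0.88 -0.07] w 0.201 q [ 0.61  0.34 -0.74  1.87  0.27  1.03  0.05]
```

Gripped, but the fingertips seem to press the tang slightly (8 N). I raise 3 mm, firm up the grip and pull along -x.

Request:
move_arm(claw=[0.12, 0.1, 0.1, 0.1, 0.1, 0.1, 0.1, 0.1], dp=[[0, 0, -0.015], [0, 0, -0.01], [-0.02, 0, 0], [-0.03, 0, 0], [-0.03, 0, 0], [-0.03, 0, 0], [-0.02, 0, 0], [0, 0, 0]], turn=[[0, 0, 0], [0, 0, 0], [0, 0, 0], [0, 0, 0], [0, 0, 0], [0, 0, 0], [0, 0, 0], [0, 0, 0]], grip_force=50)

```text
clock: 14.63
position: [0.4928, -0.0401, 0.0796]
ee_rot: [0.99, 0.142, -0.002, -0.0]
ft_force: [7.6, -3.2, -37.8]
grip_width: 0.194
```

```bash
python3 -c "
from h import *
b=snap('side','s12');c=cv2.resize(b[205:275,345:435],None,fx=8,fy=8,interpolation=2);cv2.imwrite('pics/s12z.png',c[:,:,::-1])
st()"
```

```text
t 14.68 p [ 0.4927 -0.0401  0.0796] a 16.36 tilt [-0.0041 -0.0002] F [  6.7  -3.8 -36.8] M [-0.76 -1.63 -0.01] w 0.19 q [ 0.66  0.28 -0.75  1.94  0.23  1.01  0.1 ]
```

View pics/s12z.png

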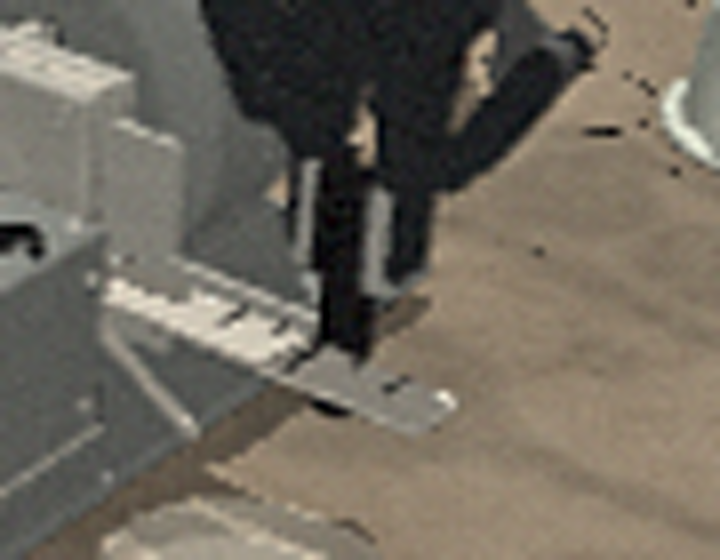

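The slide moved about 29 mm. The hand is pulling up by 37 N, so I ease it down, then let go and read the pointer.

Request:
move_arm(claw=[0.1, 0.1, 0.1], dp=[[0, 0, 0.01], [0, 0, 0.008], [0, 0, 0]], turn=[[0, 0, 0], [0, 0, 0], [0, 0, 0]])

```text
clock: 14.93
position: [0.4942, -0.0397, 0.0792]
ee_rot: [0.99, 0.142, -0.001, 0.001]
ft_force: [-6.8, -3.7, 1.8]
grip_width: 0.193
```

```bash
python3 -c "
from h import *
st()"
```

```text
t 14.93 p [ 0.4942 -0.0397  0.0792] a 16.38 tilt [-0.0022 -0.0018] F [-6.8 -3.7  1.8] M [-0.65  1.35 -0.02] w 0.193 q [ 0.66  0.29 -0.75  1.93  0.23  1.01  0.09]
```

Request:
move_arm(claw=[0.4, 0.4, 0.4, 0.4, 0.4, 0.4, 0.4], dp=[[0, 0, 0], [0, 0, 0], [0, 0, 0], [0, 0, -0.15], [0, 0, -0.2], [0, 0, -0.1], [0, 0, 0]], turn=[[0, 0, 0], [0, 0, 0], [0, 0, 0], [0, 0, 0], [0, 0, 0], [0, 0, 0], [0, 0, 0]])

```text
clock: 15.52
position: [0.4981, -0.0384, 0.1739]
ee_rot: [0.99, 0.143, 0.004, 0.001]
ft_force: [0.8, 0.6, 0.2]
grip_width: 0.404
```

```bash
python3 -c "
from h import *
b=snap('side','s13');a=snap('top','t13');c=cv2.resize(b[215:270,345:420],None,fx=10,fy=10,interpolation=2);cv2.imwrite('pics/s13z.png',c[:,:,::-1])
b=cv2.imread('pics/s0.png');c=cv2.resize(b[215:270,345:420],None,fx=10,fy=10,interpolation=2);cv2.imwrite('pics/s0z.png',c)
c=cv2.resize(a[215:290,330:420],None,fx=8,fy=8,interpolation=2);cv2.imwrite('pics/t13z.png',cv2.convertScaleAbs(c[:,:,::-1],alpha=1,beta=-20))
st()"
```

```text
t 15.62 p [ 0.496  -0.0388  0.1697] a 16.4 tilt [ 0.0024 -0.0009] F [ 0.1 -0.4 -0.1] M [-0.03  0.04  0.03] w 0.399 q [ 0.71  0.17 -0.78  1.84  0.13  1.18  0.17]
```

View pics/s13z.png

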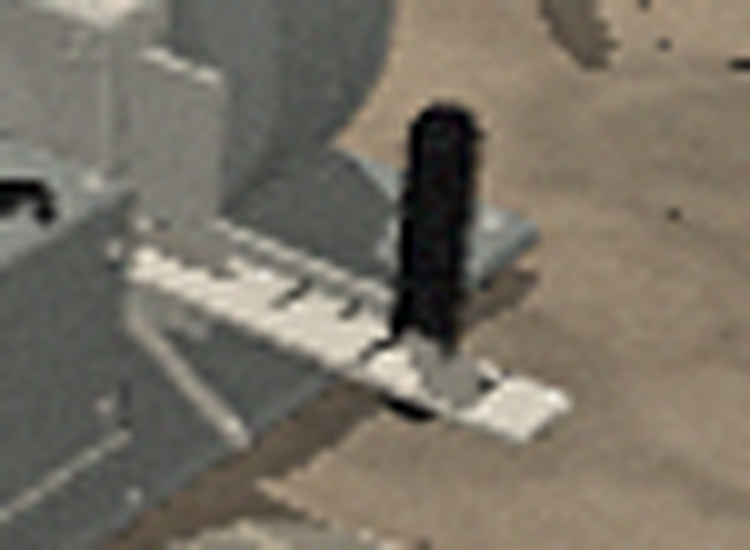

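View pics/s0z.png

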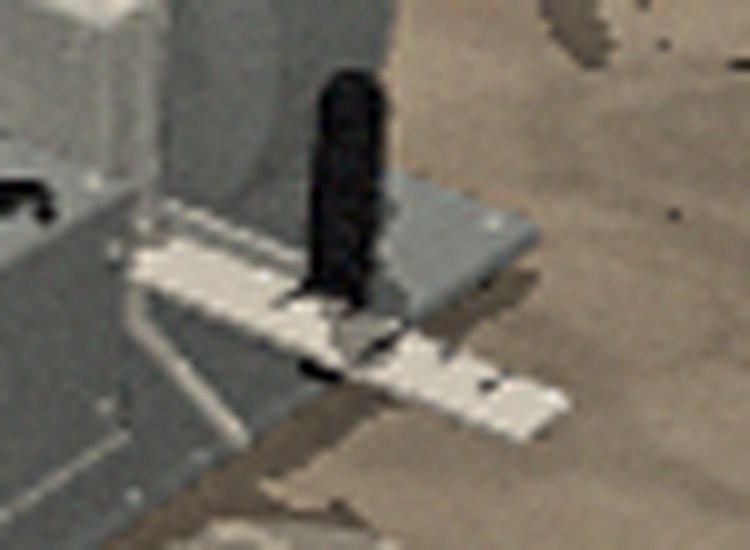

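View pics/t13z.png

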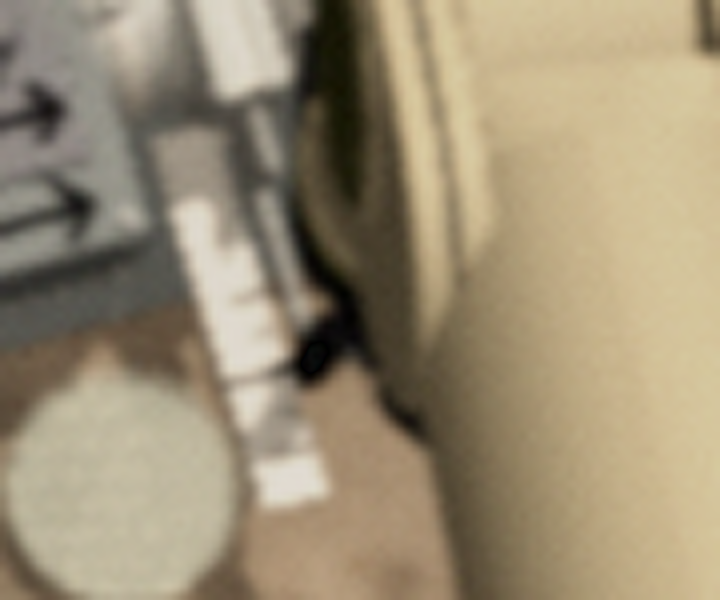

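Run:
```python
from h import *
from fit import W
th=(.604,.0886,np.radians(16.5))
for tk in(0,15,30,45,60):
    r=[]
    for y in(-8,-18,-30):
        p=W(th,((-115-tk)/1e3,(y-60)/1e3,.063)); r.append(((proj('side',p)-[345,215]+.45)*10).round(0).tolist())
    print(tk,r,((proj('top',W(th,((-115-tk)/1e3,-.078,.063)))-[330,215]+.45)*8).round(0))
for o in(0,2,28,30,32): print('grip top',o,((proj('side',W(th,((-115-o)/1e3,-.09,.115)))-[345,215]+.45)*10).round(0), 'foot',((proj('side',W(th,((-115-o)/1e3,-.09,.064)))-[345,215]+.45)*10).round(0))
```

```text
0 [[283.0, 299.0], [306.0, 284.0], [334.0, 266.0]] [260. 300.]
15 [[333.0, 320.0], [356.0, 305.0], [383.0, 287.0]] [272. 339.]
30 [[384.0, 342.0], [407.0, 326.0], [434.0, 307.0]] [284. 377.]
45 [[435.0, 363.0], [458.0, 348.0], [485.0, 329.0]] [296. 416.]
60 [[488.0, 386.0], [511.0, 369.0], [538.0, 350.0]] [308. 455.]
grip top 0 [350.  83.] foot [334. 263.]
grip top 2 [357.  86.] foot [341. 265.]
grip top 28 [447. 120.] foot [428. 301.]
grip top 30 [454. 123.] foot [434. 304.]
grip top 32 [461. 125.] foot [441. 307.]
```

Run:
```python
import cv2,numpy as np
A=[]
for n in('s0','s13'):
    b=cv2.imread(f'pics/{n}.png')[235:262,365:402]; b=cv2.resize(b,None,fx=20,fy=10.5 if 0 else 11,interpolation=cv2.INTER_NEAREST)
    for i in range(0,37,5): cv2.putText(b,str(365+i),(i*20,10),0,.35,(0,0,255))
    for i in range(0,27,5): cv2.putText(b,str(235+i),(0,i*11+9),0,.35,(0,0,255))
    A.append(b)
cv2.imwrite('pics/cmp.png',np.vstack(A))
s0=cv2.imread('pics/s0.png').astype(float);s=cv2.imread('pics/s13.png').astype(float)
for im,n,x0 in((s0,'s0',370),(s,'s13',380)):
    for v in range(226,246,3):
        g=im[v,x0:x0+25].mean(1); w=np.clip(70-g,0,None); print(n,v,round((w*np.arange(x0,x0+25)).sum()/max(w.sum(),1),2),int(w.sum()))
```

```text
s0 226 379.62 355
s0 229 379.27 347
s0 232 378.92 366
s0 235 378.81 341
s0 238 378.61 347
s0 241 378.66 370
s0 244 379.5 233
s13 226 388.83 283
s13 229 388.62 312
s13 232 388.44 338
s13 235 387.96 349
s13 238 387.57 352
s13 241 387.42 319
s13 244 387.74 360
```

View pics/cmp.png

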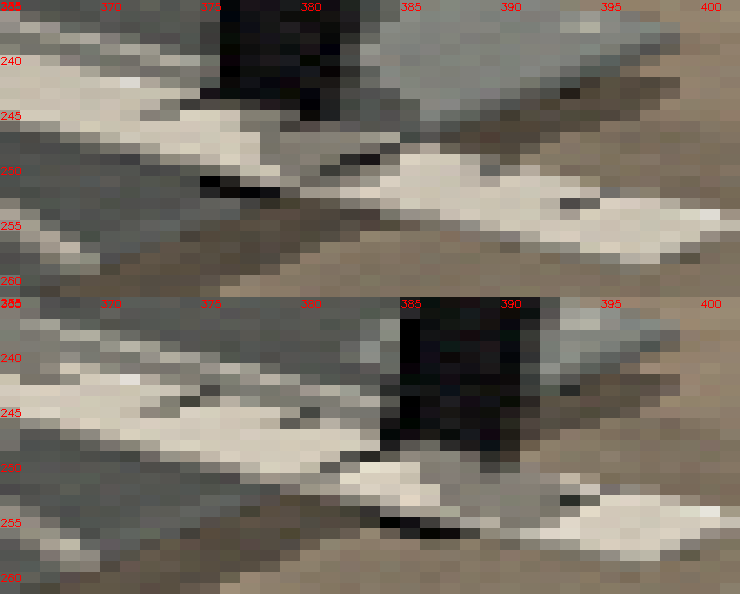

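Run:
```python
from h import *
from scipy.optimize import least_squares,brentq
a=np.radians(16.5)
def Wp(th,x,y,z): X,Y=th; return np.array([X+np.cos(a)*x-np.sin(a)*y,Y+np.sin(a)*x+np.cos(a)*y,z])
# dark pixel centroids of ticks 0,15,45,60 by blob in local windows, side view
s=cv2.imread('pics/s13.png').astype(float).mean(2); s0=cv2.imread('pics/s0.png').astype(float).mean(2)
def cen(im,x0,x1,y0,y1):
    w=im[y0:y1,x0:x1]; bg=np.percentile(w,60); k=np.clip(bg-40-w,0,None); yy,xx=np.mgrid[y0:y1,x0:x1]; return (k*xx).sum()/k.sum(),(k*yy).sum()/k.sum()
for im,n in((s,'s13'),(s0,'s0')):
    print(n);print(im[240:256,370:398].astype(int) if 1 else '')
# grip columns: (row,col) observed -> opening for given th
th=(.604-0*.06,.0886)
from fit import W
for nm,rows in(('s0',((229,379.27),(232,378.92),(235,378.81),(238,378.61))),('s13',((232,388.44),(235,387.96),(238,387.57),(241,387.42)))):
    r=[]
    for v,u in rows:
        # find o,z with proj=(u,v) on axis line y=-90 rel slot
        f=lambda p:proj('side',Wp(th,-.115-p[0],-.09,p[1]))-[u,v]
        r.append(least_squares(f,[.01,.09],x_scale=.01).x)
    print(nm,(np.array(r)*1e3).round(1).tolist())
```

```text
s13
[[118 113 143 169 156 121  81  82  76  83  83  83 102 138 101   0  18   9
   19  27   6  50 119 138 112  95  90 108]
 [134 121 116 114 120 145 176 151 101  81  80  80  77  88 101   6  16  22
   18  25  11  73 141 111  92  81 101 138]
 [203 222 168 131 122 111 122 143 175 149  98  83  81  80  62   7  10  16
    9  10  11  57 109  83  67  76  72  71]
 [190 191 196 193 153  69 115 120 114 121 150 170 153 100  41  25  22  17
   23  16  20  61  81  40  70  84  79  80]
 [195 194 179 122  64 125 174 143 117 117 116 120 147 168  84   0  14  30
   17  20   9  38  80  84  80  78  75  95]
 [196 185 133 127 206 202 197 198 197 152  68 124 116 115  52   1  21  21
   14  13  29  52  80  76  71  76  86 124]
 [196 198 204 202 198 200 194 192 173  90 120 174 137 113  21   2  15  29
   18  16  37  70  76  72  84 116 110 111]
 [177 204 199 198 194 197 196 202 199 200 202 199 197 146   6  14  25  10
   26  13  27  63  87 120 116 110 106 110]
 [114 128 160 200 205 198 198 197 197 198 197 199 201 187  29  84 101  42
   27  16  35  91 124 120 120 115 112 110]
 [ 73  66 103 144 145 182 203 197 199 198 2
[... 2069 characters left out ...]
 88  79  81  79  70   0  34 116 157 140  99 105 128 148 206 194 192 189
  181 160 199 196 190 171 131 104 109 110]
 [ 81  77  82  82  79  37   9   2  16  86 149 152 189 205 191 193 190 191
  192 196 192 194 194 198 177 110 125 125]
 [ 76  78  79  77  85  94  98  65  45  61  73  86 116 135 167 198 188 193
  193 191 189 192 174  74 101 205 201 193]
 [ 82  79  84  83  92  92  88  71  75  76  70  68  61  62 114 143 146 188
  199 191 193 195 183 155 201 194 188 190]
 [ 79  86  95  96  84  75  72  78  80  71  67  67  78  69  72  90 108 117
  140 174 196 191 195 196 193 190 194 190]]
s0 [[0.7, 98.1], [0.5, 89.5], [1.0, 81.1], [1.2, 72.6]]
s13 [[27.5, 99.7], [27.0, 91.1], [26.8, 82.6], [27.2, 74.2]]
```

By ray casting the opening reads about 27 mm (uncertain by ±2), short of 30. For a firmer reference I'll regrip and use the shut stop as zero.

```bash
python3 -c "
from h import *
st();plan((.4935,-.0395,.079),16.5,3)"
```

```text
t 15.62 p [ 0.496  -0.0388  0.1697] a 16.4 tilt [ 0.0024 -0.0009] F [ 0.1 -0.4 -0.1] M [-0.03  0.04  0.03] w 0.399 q [ 0.71  0.17 -0.78  1.84  0.13  1.18  0.17]
[-0.004,-0.000,0.151],[-0.004,-0.000,0.151],[-0.004,-0.000,0.151],
 turn z -0.0007 step mm 30.24842717881003
```

Request:
move_arm(claw=[0.36, 0.36, 0.36, 0.36, 0.36, 0.36], dp=[[0, 0, 0], [0, 0, 0.15], [0, 0, 0.15], [0, 0, 0.08], [0, 0, 0], [0, 0, 0]], turn=[[0, 0, 0], [0, 0, 0], [0, 0, 0], [0, 0, 0], [0, 0, 0], [0, 0, 0]])

```text
clock: 16.12
position: [0.4944, -0.0383, 0.0918]
ee_rot: [0.99, 0.143, -0.001, -0.001]
ft_force: [-0.1, 0.4, -0.1]
grip_width: 0.364
```

```bash
python3 -c "
from h import *
st();plan((.4940,-.0395,.079),16.5,1)
b=snap('side','s14');c=cv2.resize(b[195:270,345:435],None,fx=8,fy=8,interpolation=2);cv2.imwrite('pics/s14z.png',c[:,:,::-1])"
```

```text
t 16.12 p [ 0.4944 -0.0383  0.0918] a 16.44 tilt [-0.0027  0.0012] F [-0.1  0.4 -0.1] M [-0.01  0.    0.01] w 0.364 q [ 0.67  0.27 -0.76  1.92  0.21  1.03  0.11]
[-0.003,0.005,0.064],
 turn z -0.0013 step mm 12.817228252710034
```

View pics/s14z.png

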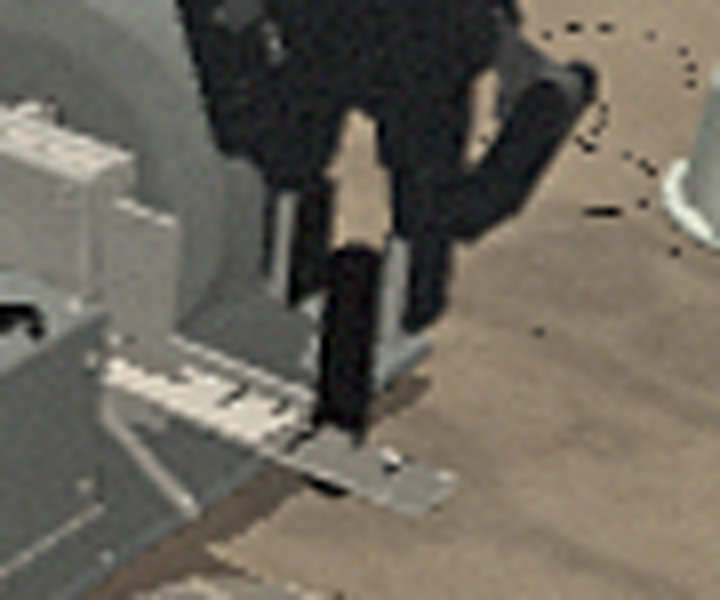

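Pads straddle the grip cleanly. Regripping lightly to read the unloaded position.

Request:
move_arm(claw=[0.34, 0.3, 0.26, 0.22, 0.15, 0.15], dp=[[-0.002, 0.005, 0.055], [0, 0, 0], [0, 0, 0], [0, 0, 0], [0, 0, 0], [0, 0, 0]], turn=[[0, 0, 0], [0, 0, 0], [0, 0, 0], [0, 0, 0], [0, 0, 0], [0, 0, 0]], grip_force=20)

```text
clock: 16.67
position: [0.4946, -0.0401, 0.0819]
ee_rot: [0.99, 0.143, -0.001, 0.0]
ft_force: [-6.0, -0.3, 4.2]
grip_width: 0.203
```

```bash
cat >> h.py <<'E'
def ex(s=(.6042,.0885),a=16.5):
    o,p,R,_=tool(); a=np.radians(a); d=p[:2]-s; print('ext rel slot mm x %.2f y %.2f'%tuple(1e3*np.array([d[0]*np.cos(a)+d[1]*np.sin(a),-d[0]*np.sin(a)+d[1]*np.cos(a)])))
E
python3 -c "
from h import *
st();ex()"
```

```text
t 16.67 p [ 0.4946 -0.0401  0.0819] a 16.39 tilt [-0.0012 -0.0007] F [-6.  -0.3  4.2] M [-0.31  1.18 -0.02] w 0.203 q [ 0.67  0.28 -0.75  1.93  0.23  1.01  0.1 ]
ext rel slot mm x -141.66 y -92.20
```

Request:
move_arm(claw=[0.15, 0.15, 0.15, 0.15, 0.15, 0.15, 0.15], dp=[[0, 0, 0], [0.025, 0, 0], [0.03, 0, 0], [0.03, 0, 0], [0.03, 0, 0], [0.01, 0, 0], [0, 0, 0]], turn=[[0, 0, 0], [0, 0, 0], [0, 0, 0], [0, 0, 0], [0, 0, 0], [0, 0, 0], [0, 0, 0]], grip_force=30)

```text
clock: 17.25
position: [0.5185, -0.033, 0.0819]
ee_rot: [0.99, 0.143, -0.001, 0.0]
ft_force: [-7.3, -1.6, 5.3]
grip_width: 0.198
```

```bash
python3 -c "
from h import *
st();ex()"
```

```text
t 17.25 p [ 0.5185 -0.033   0.0819] a 16.4 tilt [-0.002  -0.0008] F [-7.3 -1.6  5.3] M [-0.27  1.49  0.05] w 0.198 q [ 0.62  0.34 -0.74  1.87  0.26  1.03  0.06]
ext rel slot mm x -116.68 y -92.13
```

Still sliding (o ≈ 1.7 mm by the nominal frame). Small steps to feel the stop.

Request:
move_arm(claw=[0.15, 0.15, 0.15], dp=[[0.006, 0, 0], [0, 0, 0], [0, 0, 0]], turn=[[0, 0, 0], [0, 0, 0], [0, 0, 0]])

```text
clock: 17.5
position: [0.5193, -0.0327, 0.0819]
ee_rot: [0.99, 0.143, -0.001, 0.0]
ft_force: [-8.7, -1.1, 6.9]
grip_width: 0.197
```

Request:
move_arm(claw=[0.15, 0.15, 0.15], dp=[[0.006, 0, 0], [0, 0, 0], [0, 0, 0]], turn=[[0, 0, 0], [0, 0, 0], [0, 0, 0]])

```text
clock: 17.75
position: [0.5203, -0.0324, 0.0819]
ee_rot: [0.99, 0.143, -0.001, 0.0]
ft_force: [-9.4, -1.5, 8.4]
grip_width: 0.198
```

Request:
move_arm(claw=[0.15, 0.15, 0.15], dp=[[0.006, 0, 0], [0, 0, 0], [0, 0, 0]], turn=[[0, 0, 0], [0, 0, 0], [0, 0, 0]])

```text
clock: 18.0
position: [0.5214, -0.0321, 0.0819]
ee_rot: [0.99, 0.143, -0.001, 0.0]
ft_force: [-8.2, -2.0, 7.5]
grip_width: 0.195
```

```bash
python3 -c "
from h import *
st();ex()"
```

```text
t 18.0 p [ 0.5214 -0.0321  0.0819] a 16.39 tilt [-0.0025 -0.001 ] F [-8.2 -2.   7.5] M [-0.27  1.93  0.03] w 0.195 q [ 0.62  0.34 -0.74  1.87  0.27  1.04  0.05]
ext rel slot mm x -113.62 y -92.13
```

Request:
move_arm(claw=[0.15, 0.15, 0.15], dp=[[0.007, 0, 0], [0, 0, 0], [0, 0, 0]], turn=[[0, 0, 0], [0, 0, 0], [0, 0, 0]])

```text
clock: 18.25
position: [0.5218, -0.032, 0.0819]
ee_rot: [0.99, 0.142, -0.003, 0.001]
ft_force: [-16.0, -1.5, 14.1]
grip_width: 0.202
```

Request:
move_arm(claw=[0.15, 0.15, 0.15], dp=[[0.007, 0, 0], [0, 0, 0], [0, 0, 0]], turn=[[0, 0, 0], [0, 0, 0], [0, 0, 0]])

```text
clock: 18.5
position: [0.5218, -0.0321, 0.0818]
ee_rot: [0.99, 0.142, -0.004, 0.001]
ft_force: [-23.7, -4.4, 21.2]
grip_width: 0.199
```

Request:
move_arm(claw=[0.15, 0.15, 0.15], dp=[[0.007, 0, 0], [0, 0, 0], [0, 0, 0]], turn=[[0, 0, 0], [0, 0, 0], [0, 0, 0]])

```text
clock: 18.75
position: [0.5218, -0.0321, 0.0818]
ee_rot: [0.99, 0.142, -0.006, 0.001]
ft_force: [-31.3, -5.8, 27.3]
grip_width: 0.199
```

Clear hard stop at TCP (0.5218, -0.0321). Half open is therefore 30 mm back, at about (0.4930, -0.0406). The earlier spot was about 28.4 mm. Pulling.

Request:
move_arm(claw=[0.15, 0.15, 0.15, 0.15, 0.15, 0.15, 0.15], dp=[[-0.02, 0, 0], [-0.03, 0, 0], [-0.03, 0, 0], [-0.03, 0, 0], [-0.03, 0, 0], [-0.015, 0, 0], [0, 0, 0]], turn=[[0, 0, 0], [0, 0, 0], [0, 0, 0], [0, 0, 0], [0, 0, 0], [0, 0, 0], [0, 0, 0]])

```text
clock: 19.33
position: [0.498, -0.0391, 0.0821]
ee_rot: [0.99, 0.143, 0.002, -0.0]
ft_force: [6.9, 1.9, -7.1]
grip_width: 0.199
```

Request:
move_arm(claw=[0.15, 0.15], dp=[[0, 0, 0], [0, 0, 0]], turn=[[0, 0, 0], [0, 0, 0]])

```text
clock: 19.5
position: [0.498, -0.0391, 0.082]
ee_rot: [0.99, 0.143, 0.002, -0.0]
ft_force: [5.6, 1.4, -6.1]
grip_width: 0.197
```

```bash
python3 -c "
from h import *
st();ex()"
```

```text
t 19.5 p [ 0.498  -0.0391  0.082 ] a 16.41 tilt [0.003  0.0005] F [ 5.6  1.4 -6.1] M [ 0.04 -0.9  -0.04] w 0.197 q [ 0.66  0.29 -0.75  1.93  0.23  1.01  0.09]
ext rel slot mm x -138.04 y -92.19
```

Request:
move_arm(claw=[0.15, 0.15, 0.15, 0.15], dp=[[-0.013, 0, 0], [-0.011, 0, 0], [0, 0, 0], [0, 0, 0]], turn=[[0, 0, 0], [0, 0, 0], [0, 0, 0], [0, 0, 0]])

```text
clock: 19.83
position: [0.4938, -0.0403, 0.082]
ee_rot: [0.99, 0.143, 0.002, -0.0]
ft_force: [7.5, 0.4, -8.7]
grip_width: 0.198
```

```bash
python3 -c "
from h import *
st();ex()"
```

```text
t 19.83 p [ 0.4938 -0.0403  0.082 ] a 16.42 tilt [0.004  0.0008] F [ 7.5  0.4 -8.7] M [ 0.09 -1.4  -0.06] w 0.198 q [ 0.67  0.28 -0.75  1.94  0.22  1.01  0.1 ]
ext rel slot mm x -142.42 y -92.17
```

Request:
move_arm(claw=[0.15, 0.15, 0.15], dp=[[-0.004, 0, 0], [0, 0, 0], [0, 0, 0]], turn=[[0, 0, 0], [0, 0, 0], [0, 0, 0]])

```text
clock: 20.08
position: [0.4932, -0.0405, 0.082]
ee_rot: [0.99, 0.143, 0.002, -0.0]
ft_force: [8.6, 1.7, -10.3]
grip_width: 0.191
```

```bash
python3 -c "
from h import *
st();ex()"
```

```text
t 20.08 p [ 0.4932 -0.0405  0.082 ] a 16.42 tilt [0.0043 0.0009] F [  8.6   1.7 -10.3] M [ 0.13 -1.66 -0.07] w 0.191 q [ 0.67  0.28 -0.75  1.94  0.22  1.01  0.1 ]
ext rel slot mm x -143.01 y -92.16
```

Opening now about 30 mm by the stop reference. I unload the arm, then release and lift clear.

Request:
move_arm(claw=[0.15, 0.15, 0.15], dp=[[0.007, 0, 0.002], [0, 0, 0], [0, 0, 0]], turn=[[0, 0, 0], [0, 0, 0], [0, 0, 0]])

```text
clock: 20.33
position: [0.4933, -0.0405, 0.0819]
ee_rot: [0.99, 0.143, 0.0, 0.0]
ft_force: [-1.6, -0.2, 5.2]
grip_width: 0.195
```

```bash
python3 -c "
from h import *
st();ex()"
```

```text
t 20.33 p [ 0.4933 -0.0405  0.0819] a 16.41 tilt [ 0.001  -0.0003] F [-1.6 -0.2  5.2] M [-0.07  0.46 -0.03] w 0.195 q [ 0.67  0.28 -0.75  1.94  0.22  1.01  0.1 ]
ext rel slot mm x -142.99 y -92.20
```

Request:
move_arm(claw=[0.3, 0.4, 0.4, 0.4, 0.4, 0.4, 0.4, 0.4], dp=[[0, 0, 0], [0, 0, 0], [0, 0, -0.05], [0, 0, -0.18], [0, 0, -0.2], [0, 0, -0.2], [0, 0.18, 0], [0, 0.2, 0]], turn=[[0, 0, 0], [0, 0, 0], [0, 0, 0], [0, 0, 0], [0, 0, 0], [0, 0, 0], [0, 0, 0], [0, 0, 0]])

```text
clock: 21.0
position: [0.5162, -0.1121, 0.2116]
ee_rot: [0.989, 0.145, 0.003, 0.002]
ft_force: [1.1, -0.7, -0.2]
grip_width: 0.403
```

Request:
move_arm(claw=[0.4, 0.4, 0.4, 0.4, 0.4, 0.4, 0.4, 0.4], dp=[[0, 0.2, 0], [0, 0.2, 0], [0, 0.2, 0], [0, 0.2, 0], [0, 0.2, 0], [0, 0.15, 0], [0, 0, 0], [0, 0, 0]], turn=[[0, 0, 0], [0, 0, 0], [0, 0, 0], [0, 0, 0], [0, 0, 0], [0, 0, 0], [0, 0, 0], [0, 0, 0]])

```text
clock: 21.67
position: [0.5789, -0.3358, 0.207]
ee_rot: [0.99, 0.141, -0.0, -0.0]
ft_force: [0.1, 1.5, -0.2]
grip_width: 0.4
```

```bash
python3 -c "
from h import *
b=snap('side','s15');a=snap('top','t15');st()
c=cv2.resize(b[180:310,265:435],None,fx=4.5,fy=4.5,interpolation=2);cv2.imwrite('pics/s15c.png',c[:,:,::-1])
c=cv2.resize(a[170:290,280:420],None,fx=5,fy=5,interpolation=2);cv2.imwrite('pics/t15c.png',cv2.convertScaleAbs(c[:,:,::-1],alpha=1,beta=-25))
"
```

```text
t 21.77 p [ 0.5795 -0.3328  0.2078] a 16.48 tilt [0.0005 0.0009] F [-0.4 -0.3 -0.4] M [-0.01 -0.02 -0.04] w 0.401 q [ 0.86  0.51 -0.59  1.34  0.28  1.38  0.57]
```

View pics/s15c.png

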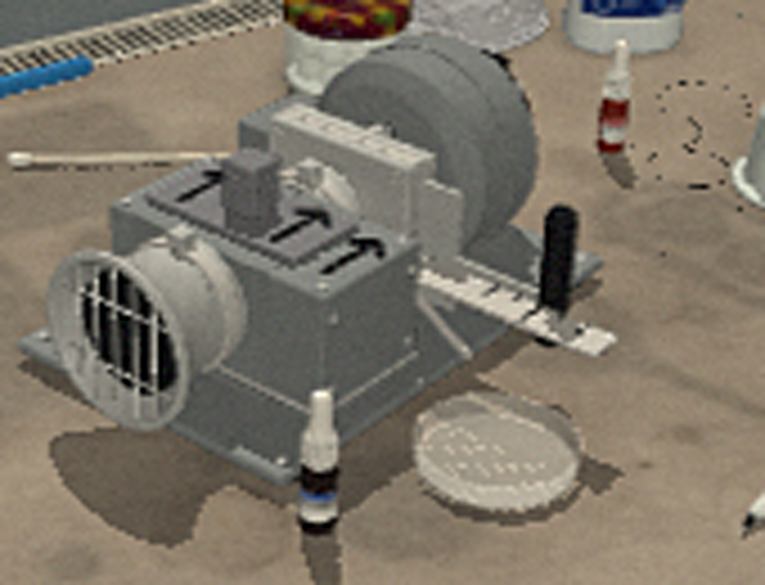

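View pics/t15c.png

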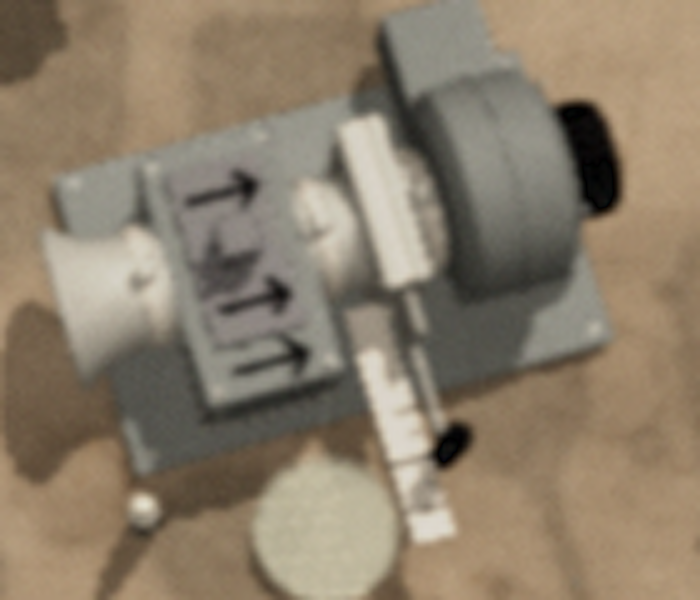

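View pics/s15.png

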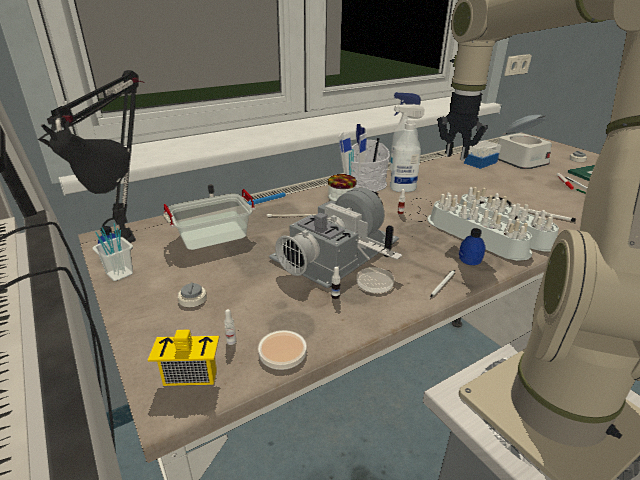

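All three arrows agree, the pointer is on the long tick (top crop (410,460)), and the bystanders look unmoved. A last numeric check, then hand in.

Run:
```python
from h import *
from scipy.optimize import least_squares
from fit import W
th=(.604,.0886,np.radians(16.5))
for nm,x0 in(('s0',370),('s13',380),('s15',380)):
    im=cv2.imread(f'pics/{nm}.png').astype(float); r=[]
    for v in range(229,240,2):
        g=im[v,x0:x0+25].mean(1); w=np.clip(70-g,0,None); u=(w*np.arange(x0,x0+25)).sum()/w.sum()
        r.append(least_squares(lambda p:proj('side',W(th,(-.115-p[0],-.09,p[1])))-[u,v],[.01,.09],x_scale=.01).x[0]*1e3)
    print(nm,np.round(np.mean(r),2))
a=cv2.imread('pics/s0.png').astype(int);b=cv2.imread('pics/s15.png').astype(int)
d=(abs(a-b).max(2)>45).astype(np.uint8);d=cv2.morphologyEx(d,cv2.MORPH_OPEN,np.ones((2,2)))
n,l,s,c=cv2.connectedComponentsWithStats(cv2.dilate(d,np.ones((5,5))));print([(s[i].tolist()) for i in range(1,n)])
manip.hand_in()
```

```text
s0 0.79
s13 27.27
s15 28.36
[[436, 0, 55, 162, 4072], [497, 0, 23, 44, 532], [575, 0, 30, 26, 370], [605, 117, 35, 48, 1096], [542, 164, 81, 158, 4543], [625, 200, 14, 23, 172], [302, 221, 6, 6, 36], [374, 221, 23, 39, 707], [330, 225, 11, 8, 74], [361, 238, 11, 8, 77], [616, 245, 8, 9, 66], [444, 250, 8, 9, 66], [455, 253, 45, 40, 868], [631, 255, 6, 6, 36], [377, 264, 6, 7, 42], [577, 299, 6, 6, 36], [636, 313, 4, 8, 30], [509, 331, 23, 24, 386], [616, 349, 24, 39, 324], [614, 402, 26, 55, 926], [534, 447, 13, 21, 197], [535, 469, 13, 11, 114]]
the job is handed in; nothing more can be done
```

I turned the cassette round and pushed it home, set the damper to about half open, and handed the job in at about 22 s. No verdict was reported.

- **Cassette:** I lifted it out by its tab, gave it a half turn in the air and pressed it down until it met resistance. It seated at the same height as before, within about 0.5 mm. After I let go, the side and top pictures show the mesh toward the intake and both flange arrows agreeing with the box arrow.
- **Damper:** The first pull ended a little short, at about 28 mm. I regripped and pushed it back to its shut stop to get a true zero, which means it was briefly shut again. I then pulled it about 30 mm out by arm position, unloaded the arm and released it.
- **Damper check that disagreed:** The last camera estimate of the opening was 28.4 mm, or about 1.6 mm less than the arm reading. That estimate carries about ±2 mm and used my approximate extractor position. In the top picture the pointer looks to be on the long middle tick, but it is too coarse to settle the difference.
- **Bystanders:** By eye the vials, dishes, timer and yellow look-alike are where they were. A before/after comparison of the side view showed changes at the arm, cassette and damper. It also showed a patch by the unlisted blue bottle that I took for arm shadow and did not look into.
- **Forces:** The wrist force readings peaked at about 42 N when I pushed against the shut stop. There was also an upward pull of about 38 N on the damper grip during the first pull. Both were through the fingers.

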